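# Lay a resin bone block in the trimming clamp and tighten it to the click

## Robot

A 6-joint arm with a two-finger parallel gripper is mounted at the origin on a cart in front of the work surface, level with it; the furniture and walls round the work are solid. World frame = base frame: x ahead of the robot, y to its left, z up, the work surface at z = 0. Lengths are in m, angles in degrees, forces in N, time in s.
With the tool pointing down it reaches from about 0.35 to 0.925 m from the base axis. Payload 6.4 kg.
Tool frame: the origin (TCP) lies midway between the tips of the shut fingers; the grasp point (between the pads) lies 19 mm behind it; z points along the fingers, y is the direction in which the jaws open and shut (so a half turn about z gives the same grasp; the last joint's range is limited). The gripper opens to 94 mm and grips with 3 to 60 N. Pads are 16 mm wide; open, the fingers measure 119 mm over their backs; the gripper's body (75 mm by 177 mm) begins 78 mm behind the grasp point.
Start: joints at [-78.272, 14.043, 89.255, -0, 76.702, -9.975], TCP at [0.24, -0.604, 0.174] pointing down, gripper open.
Joint ranges: [-179.41, 179.41], [-58.25, 129.5], [7.25, 145.43], [-54.29, 234.29], [11.92, 165.04], [-157.13, 157.13]. Speed limits (degrees/s): [147.25, 147.25, 180, 180, 180, 180].

## Interface

Orientations are given as a 3x3 rotation matrix whose columns are the frame's x, y, z axes.
In Python, from plant import ctrl, read_camera gives the robot as it stands.
- The arm moves only by the tool drive_tool, never from a script. Its argument "motion" is a list of rows, each an object of numbers: "jaw": the opening, from 0 (shut) to 1 (fully open); "x", "y", "z": the shift along the tool's x, y, z in cm; "ax", "ay", "az": the turn, a rotation vector about the tool's x, y, z in rad. In form: [{"jaw": .., "x": .., "y": .., "z": .., "ax": .., "ay": .., "az": ..}, ...]. A call has 1 to 8 rows; each row is the pose to reach, as a shift and turn from the pose commanded when the call began, along the tool's axes at that moment; what a row does not reach only later rows make up. A row lasts 1/12 s, in which the tool goes at most 41.7 mm and 7.16 degrees, less where a joint would pass 70% of its speed; a pose out of reach is approached as far as the arm can. A call with a gripper value outside its range is refused whole. The fingers move at their own pace and stop on an object; the grip force is fixed at half the most. Time passes only in rows, so rows that repeat a pose let the fingers close. It gives the time, the measured TCP pose, the force and the opening at its end, in the units of the state.
- ctrl.sense(): the state, without advancing time (a new reading comes with each control period).
- read_camera(name): name is "scene" or "side" or "wrist"; returns a dict with "image" (480x640x3 uint8, red, green, blue), "mtx" (3x3 intrinsics, pixels), "rvec" (rotation vector, rad) and "tvec" (3), from world to camera coordinates, as OpenCV has them; the wrist camera has in their place "hand_eye" (4x4, takes a point from camera to tool coordinates, whose origin is the TCP and whose axes are the flange's). Camera axes: x right, y down, z forward; pixel columns grow to the right and rows downward; lengths in m; the calibration is good to about 2 mm. A picture is of the moment at which its call begins: read the wrist's pose just before it. There is no depth.
- ctrl.sign_off(): hands the job in, once; it reports no verdict.
The state is a dict: "time_s": time; "q": joint angles; "dq": joint speeds; "tau": joint torques, N m; "eef_pos": TCP position; "orientation": TCP orientation; "contact_force": force on the tool from outside, world axes, zero at the start; "wrist_torque": the same for the moment, N m; "grip_width": opening from 0.0 (shut) to 1.0 (fully open).
Only numpy, scipy, OpenCV 4.12 (cv2) and the standard library are available. Lean on these libraries where they do the work, as an engineer would, in place of code of your own. Each camera call takes 0.05 s, during which the arm holds its last target.

## Task

Get the resin block ready for trimming: set it against the open end of the clamp's bed and tip it over onto the bed so that its ground face with the bone section looks up, push it fully home against the end stop, then turn the torque knob clockwise until the jaw holds the block and the knob's clutch clicks over. Leave the bottle, beaker and dish standing nearby as they are.

Things in the scene. Friction and masses are not known exactly. Their poses are not given: they have to be found in the camera images.
- block: Beige resin block, 50 mm deep (x), 90 wide (y), 100 tall (z), about 0.5 kg, standing on end on the worktop. Origin: centre of its underside as it stands. Its ground face, with an ivory and brown bone section, is at x = -25 mm and looks roughly towards the robot at first. Grip it across its depth. Lying as wanted, its x points down and its z along the clamp's +x.
- clamp: Trimming clamp, fixed. Origin: at worktop height, middle of the bed's open front edge; +x along the bed away from the opening, +y to the fence. Bed: plate 12 mm thick; its upright front edge (x = 0) is the step over which the block tips; x to 130, y -130 to +70 mm. Block home: its origin at x = 4, y = 0, z = 37 mm in this frame; closing the jaw squares it to the fence.
- fence_face (a point): Middle of the fence's inner face, 45 mm from the bed's middle line in the clamp's +y, 25 mm above the worktop. The fence is a bar along the bed, x = 12 to 104 mm in the clamp's frame, top 44 mm above the worktop, with a bevelled inner top edge.
- stop_face (a point): Middle of the end stop's face, 104 mm from the bed's front edge in the clamp's +x, 25 mm above the worktop. The stop is a bar across the bed, y = -52 to +52 mm, top 38 mm above the worktop. Just after tipping, the block usually lies 10 to 20 mm short of it; sliding it along the bed takes up to about 10 N.
- clamp_jaw: Steel jaw opposite the fence, 46 mm long, top about 54 mm above the worktop. Origin: on the screw's line, 9.5 mm behind its upright face. Driven only by the screw and held by it, it moves along the screw's line, to the fence and down, 2.5 mm each way per rad of the screw. It starts 4 to 5.5 mm clear of a block that lies at the fence.
- knob_grip (a point): Centre of the torque knob: round, black, fluted, 46 mm diameter, 36 mm long, on the top end of the inclined screw; 94 mm above the worktop. Its axis leans 45 degrees: (0, -0.707, 0.707) in the clamp's frame points out of its top. It does not move along the axis. Below it: a collar 7 mm high, 33 mm wide, then the bearing block, 44 mm long in clamp x. Any grasp across its diameter will do.
- clamp_screw (a joint): Turn of the clamp screw, rad; grows as the knob is turned clockwise (looking down on the knob's top), closing the jaw. Starts between 0 and 0.6, takes about 0.10 N m to turn, and stops by itself at 2.2 to 2.7 rad when the jaw has the block against the fence. It stays where it is left.
- torque_knob (a joint): Turn of the knob relative to the screw, rad (slip of its clutch), clockwise positive. Near 0 while the screw follows the knob; when the screw is stopped and the torque reaches about 0.2 N m it clicks over to the next notch, 0.63 rad per click; the white mark on the knob's skirt moves on by one black line of the collar. More clicks do no harm.
- white_bottle: Bystander: white plastic bottle with red cap, 49 mm diameter, 110 mm tall, loose. Origin: centre of its underside.
- pp_beaker: Bystander: plastic beaker, 64 mm diameter, 78 mm tall, loose. Origin: centre of its underside.
- small_dish: Bystander: small round stainless dish, 99 mm diameter, 29 mm high, loose. Origin: centre of its underside.
There are look-alikes about, which are no part of the job. Leave any yellow look-alike of the block alone.

How it is judged (in metres and radians):
On the way, in this order (a step that is already met when the one before it is completed fails the run):
1. the block lies on the bed, ground face up, home against the end stop between fence and jaw (angle between block's own x axis and vertical above 3 rad and z of block in the frame of clamp between 0.033 and 0.041 m and angle between the z axis of block and the x axis of clamp, either way round below 0.12 rad and x of block in the frame of clamp between 0.0005 and 0.008 m and y of block in the frame of clamp between -0.008 and 0.008 m), for 0.1 s.
2. the jaw grips the block and the knob's clutch has clicked (all of step 1 and value of joint torque_knob above 0.45 rad and contact force between clamp_jaw and block above 6 N), for 0.2 s.
At the end, for the whole second after the job is handed in: The block lies on the bed with its ground face up (within 8 degrees), its foot end within 3.5 mm of where the end stop puts it and within 4 mm of the fence, at rest, gripped by the jaw with more than 6 N, and the knob's clutch has slipped clockwise by at least one click (angle between block's own x axis and vertical above 3 rad and z of block in the frame of clamp between 0.033 and 0.041 m and angle between the z axis of block and the x axis of clamp, either way round below 0.12 rad and x of block in the frame of clamp between 0.0005 and 0.008 m and y of block in the frame of clamp between -0.004 and 0.004 m and value of joint torque_knob above 0.45 rad and contact force between clamp_jaw and block above 6 N and linear speed of block below 0.01 m/s); the robot touches nothing.
It fails at once if the white bottle is moved more than 3 cm or tipped (distance of white_bottle from where it was at the start of the episode above 0.03 m or angle between white_bottle's own z axis and vertical above 0.5 rad).
It fails at once if the plastic beaker is moved more than 3 cm or tipped (distance of pp_beaker from where it was at the start of the episode above 0.03 m or angle between pp_beaker's own z axis and vertical above 0.5 rad).
It fails at once if the steel dish is moved more than 3 cm or tipped (distance of small_dish from where it was at the start of the episode above 0.03 m or angle between small_dish's own z axis and vertical above 0.5 rad).
It also fails if it takes over 72 s, if anything falls off the work surface, if the arm or the gripper's body presses on something with over 40 N, if the wrist force passes 120 N, or if a joint passes its speed limit or range.

## Working session

There is one attempt and no reset: what is moved stays moved. The work goes in short steps, Python scripts to look and compute and a tool call to move; the robot and the scene stay as the last step left them, time stands still between calls to the robot, and variables do not carry over. Pictures are saved under pics/ and viewed, and the job is handed in when it is done.

Besides the shell and the picture viewer there is one more tool, called as name([rows], argument=value, ...), one row to a line, values as JSON. drive_tool: Moves the arm, as the interface text tells. Its arguments: {"type":"object","properties":{"motion":{"type":"array","items":{"type":"object","properties":{"jaw":{"type":"number"},"x":{"type":"number"},"y":{"type":"number"},"z":{"type":"number"},"ax":{"type":"number"},"ay":{"type":"number"},"az":{"type":"number"}}}}},"required":["motion"]}

```bash
ls; mkdir -p pics
python3 - <<'E'
from plant import ctrl, read_camera
import cv2,numpy as np
s=ctrl.sense(); print(s)
for n in ["scene","side","wrist"]:
    d=read_camera(n); cv2.imwrite(f"pics/{n}0.png",d["image"][:,:,::-1])
    print(n,{k:np.round(v,4).tolist() for k,v in d.items() if k!="image"})
    np.save(f"pics/{n}0.npy",d,allow_pickle=True)
E
```

```text
pics
{'time_s': 0.0, 'q': array([-7.82712171e+01,  1.40819830e+01,  8.93252553e+01, -1.05485921e-03,
        7.67011105e+01, -9.97627480e+00]), 'dq': array([-0.00915114, -0.01874982,  0.02519504, -0.01376731,  0.08387896,
        0.03062417]), 'tau': array([-2.23715004e-03, -4.15831518e+01, -3.14602518e+01,  6.83221291e-02,
        3.32435605e-02, -1.52681332e-04]), 'eef_pos': array([ 0.24024079, -0.60326066,  0.17296604]), 'orientation': array([[ 9.29098419e-01,  3.69832349e-01, -4.01952478e-04],
       [ 3.69832438e-01, -9.29096633e-01,  1.84791660e-03],
       [ 3.09966644e-04, -1.86555146e-03, -9.99998212e-01]]), 'contact_force': array([ 0.12539771, -0.38790957, -1.06902118]), 'wrist_torque': array([0.01626686, 0.0410902 , 0.03195056]), 'grip_width': 0.9986741584687893}
scene {'mtx': [[441.62, 0.0, 317.3274], [0.0, 441.62, 228.5171], [0.0, 0.0, 1.0]], 'rvec': [0.8576, -2.2826, 1.3491], 'tvec': [0.3941, 0.2267, 0.6435]}
side {'mtx': [[517.9171, 0.0, 323.3154], [0.0, 517.9171, 239.3217], [0.0, 0.0, 1.0]], 'rvec': [0.6934, -2.6062, 1.1569], 'tvec': [0.4553, 0.2343, 0.8672]}
wrist {'mtx': [[405.9747, 0.0, 317.194], [0.0, 405.9747, 246.8874], [0.0, 0.0, 1.0]], 'hand_eye': [[0.0009, -0.9715, -0.237, 0.0679], [1.0, 0.0007, 0.0009, 0.0006], [-0.0007, -0.237, 0.9715, -0.2104], [0.0, 0.0, 0.0, 1.0]]}
```

View pics/scene0.png

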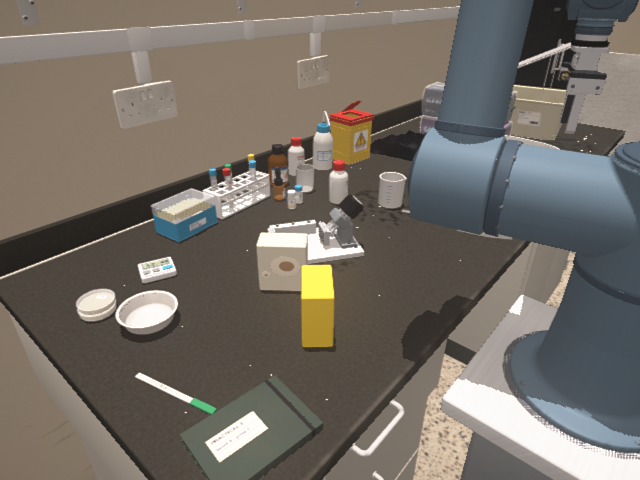

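View pics/side0.png

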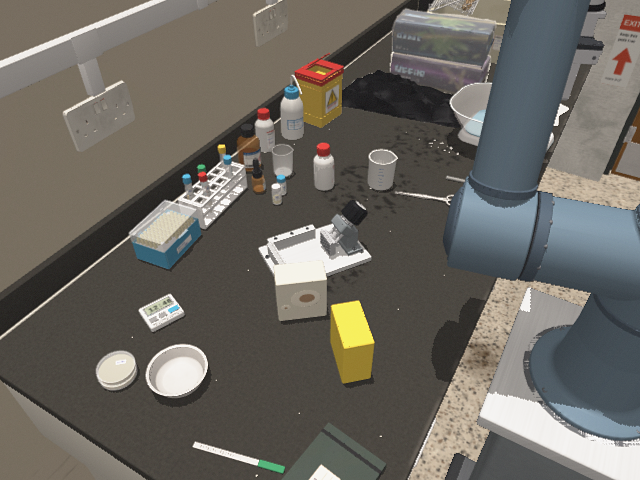

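View pics/wrist0.png

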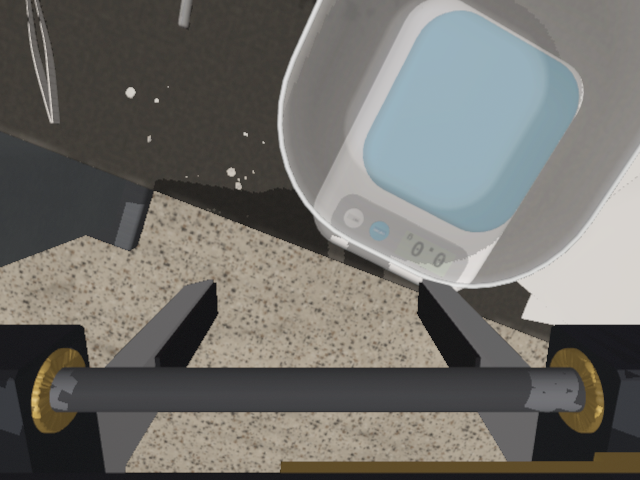

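```bash
cat > h.py <<'E'
import cv2,numpy as np
def load(n): return np.load(f"pics/{n}.npy",allow_pickle=True).item()
def cam(d):
    R=cv2.Rodrigues(d["rvec"])[0]; t=np.array(d["tvec"]).ravel(); return R,t,-R.T@t
def wcam(d,s):
    H=np.array(d["hand_eye"]); T=np.eye(4); T[:3,:3]=s["orientation"]; T[:3,3]=s["eef_pos"]
    M=T@H; R=M[:3,:3].T; return R,-R@M[:3,3],M[:3,3]
def ray(d,c,uv):
    R,t,C=c; K=d["mtx"]; v=R.T@np.linalg.solve(K,[uv[0],uv[1],1]); return C,v/np.linalg.norm(v)
def onz(d,c,uv,z):
    C,v=ray(d,c,uv); return C+v*(z-C[2])/v[2]
def tri(rs):
    A=0;b=0
    for C,v in rs:
        P=np.eye(3)-np.outer(v,v); A=A+P; b=b+P@C
    X=np.linalg.solve(A,b); e=[np.linalg.norm((np.eye(3)-np.outer(v,v))@(X-C)) for C,v in rs]
    return X,e
def proj(d,c,X):
    R,t,_=c; p=d["mtx"]@(R@np.asarray(X)+t); return p[:2]/p[2]
def crop(d,x0,y0,x1,y1,k,fn):
    im=d["image"][y0:y1,x0:x1,::-1]; im=cv2.resize(im,None,fx=k,fy=k,interpolation=cv2.INTER_CUBIC)
    for u in range((x0//20+1)*20,x1,20): cv2.putText(im,str(u),((u-x0)*k,8),0,.3,(0,255,0)); cv2.line(im,((u-x0)*k,10),((u-x0)*k,16),(0,255,0))
    for v in range((y0//20+1)*20,y1,20): cv2.putText(im,str(v),(0,(v-y0)*k),0,.3,(0,255,0)); cv2.line(im,(22,(v-y0)*k),(28,(v-y0)*k),(0,255,0))
    cv2.imwrite(fn,im)
E
python3 - <<'E'
from h import *
for n in ["scene0","side0"]:
    d=load(n); R,t,C=cam(d); print(n,C.round(3),R[2].round(3))
crop(load("scene0"),240,170,400,300,5,"pics/sc1.png")
crop(load("side0"),240,180,400,330,4,"pics/si1.png")
E
```

```text
scene0 [0.001 0.602 0.508] [ 0.573 -0.661 -0.484]
side0 [0.155 0.648 0.755] [ 0.367 -0.644 -0.671]
```

View pics/sc1.png

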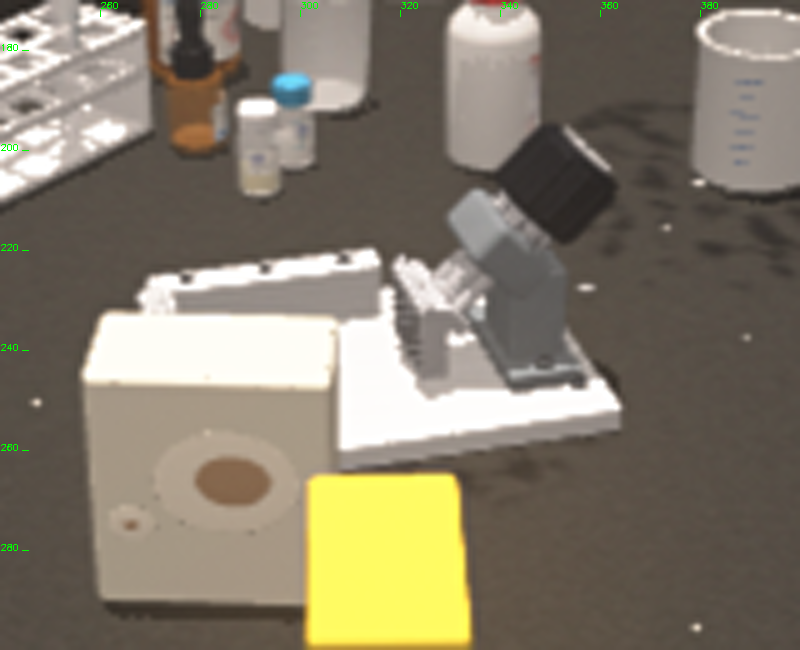

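View pics/si1.png

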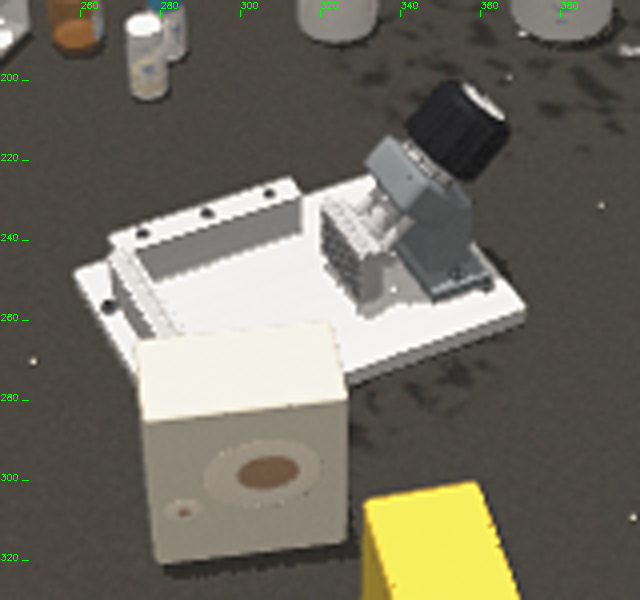

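Run:
```python
from h import *
for n,pts in {"side0":dict(BL=(258.3,248,.012),FR=(370.5,258,.012),sL=(267.5,241,.038),sR=(313.5,225,.038),fr_e=(327,276,.012),
   bTL=(274.5,265,.1),bTR=(321,261,.1),bFL=(275.5,285.5,.1),bFR=(326.5,280,.1),bBL=(279.5,320.5,0),bBR=(326.5,315.5,0)),
  "scene0":dict(FR=(363.5,252,.012),sL=(270,225,.038),sR=(315,220,.038),fe=(308,260,.012),
   bTL=(260.5,232.5,.1),bTR=(306.5,233.5,.1),bFL=(257,246.5,.1),bFR=(306.5,247,.1),bBL=(260,289.5,0),bBR=(306,290,0))}.items():
    d=load(n);c=cam(d)
    for k,(u,v,z) in pts.items(): print(n,k,onz(d,c,(u,v),z).round(4))
```

```text
side0 BL [0.6664 0.0266 0.012 ]
side0 FR [ 0.449  -0.0635  0.012 ]
side0 sL [0.6443 0.0216 0.038 ]
side0 sR [ 0.588 -0.069  0.038]
side0 fr_e [0.5015 0.0255 0.012 ]
side0 bTL [0.5551 0.1223 0.1   ]
side0 bTR [0.4882 0.0721 0.1   ]
side0 bFL [0.526  0.1628 0.1   ]
side0 bFR [0.4565 0.1081 0.1   ]
side0 bBL [0.5273 0.1584 0.    ]
side0 bBR [0.4577 0.1047 0.    ]
scene0 FR [ 0.448  -0.0633  0.012 ]
scene0 sL [0.6479 0.0171 0.038 ]
scene0 sR [ 0.5885 -0.0674  0.038 ]
scene0 fe [0.5154 0.0376 0.012 ]
scene0 bTL [0.5544 0.1266 0.1   ]
scene0 bTR [0.4871 0.0722 0.1   ]
scene0 bFL [0.5216 0.1651 0.1   ]
scene0 bFR [0.4545 0.1082 0.1   ]
scene0 bBL [0.5274 0.1605 0.    ]
scene0 bBR [0.4607 0.1039 0.    ]
```

drive_tool([
  {"jaw":1,"x":2.5,"y":-3.2,"z":-2,"az":-0.05},
  {"jaw":1,"x":5,"y":-6.5,"z":-4,"az":-0.1},
  {"jaw":1,"x":7.5,"y":-9.8,"z":-6,"az":-0.15},
  {"jaw":1,"x":10,"y":-13,"z":-8,"az":-0.2},
  {"jaw":1,"x":12.5,"y":-16.3,"z":-10,"az":-0.25},
  {"jaw":1,"x":15,"y":-19.5,"z":-10,"az":-0.3},
  {"jaw":1,"x":17.5,"y":-22.8,"z":-10,"az":-0.35},
  {"jaw":1,"x":20,"y":-26,"z":-10,"az":-0.4},
])

```text
$.motion[0]: bad value
```

drive_tool([
  {"jaw":1.0,"x":2.5,"y":-3.2,"z":-2.0,"ax":0.0,"ay":0.0,"az":-0.05},
  {"jaw":1.0,"x":5.0,"y":-6.5,"z":-4.0,"ax":0.0,"ay":0.0,"az":-0.1},
  {"jaw":1.0,"x":7.5,"y":-9.8,"z":-6.0,"ax":0.0,"ay":0.0,"az":-0.15},
  {"jaw":1.0,"x":10.0,"y":-13.0,"z":-8.0,"ax":0.0,"ay":0.0,"az":-0.2},
  {"jaw":1.0,"x":12.5,"y":-16.3,"z":-10.0,"ax":0.0,"ay":0.0,"az":-0.25},
  {"jaw":1.0,"x":15.0,"y":-19.5,"z":-10.0,"ax":0.0,"ay":0.0,"az":-0.3},
  {"jaw":1.0,"x":17.5,"y":-22.8,"z":-10.0,"ax":0.0,"ay":0.0,"az":-0.35},
  {"jaw":1.0,"x":20.0,"y":-26.0,"z":-10.0,"ax":0.0,"ay":0.0,"az":-0.4},
])

```text
time_s: 0.82
eef_pos: [0.3257, -0.3024, 0.2745]
orientation: [[0.711, 0.704, 0.001], [0.704, -0.711, -0.001], [-0.0, 0.002, -1.0]]
contact_force: [2.2, 0.0, 0.1]
grip_width: 1.001
```

drive_tool([
  {"jaw":1.0,"x":3.5,"y":-2.0,"z":0.0,"ax":0.0,"ay":0.0,"az":0.0},
  {"jaw":1.0,"x":7.0,"y":-4.0,"z":0.0,"ax":0.0,"ay":0.0,"az":0.0},
  {"jaw":1.0,"x":10.5,"y":-6.0,"z":0.0,"ax":0.0,"ay":0.0,"az":0.0},
  {"jaw":1.0,"x":14.0,"y":-8.0,"z":0.0,"ax":0.0,"ay":0.0,"az":0.0},
  {"jaw":1.0,"x":17.5,"y":-10.0,"z":0.0,"ax":0.0,"ay":0.0,"az":0.0},
  {"jaw":1.0,"x":21.0,"y":-12.0,"z":0.0,"ax":0.0,"ay":0.0,"az":0.0},
  {"jaw":1.0,"x":24.5,"y":-14.0,"z":0.0,"ax":0.0,"ay":0.0,"az":0.0},
  {"jaw":1.0,"x":27.0,"y":-16.0,"z":0.0,"ax":0.0,"ay":0.0,"az":0.0},
])

```text
time_s: 1.48
eef_pos: [0.4055, 0.0021, 0.2738]
orientation: [[0.711, 0.703, 0.0], [0.703, -0.711, 0.0], [0.001, 0.0, -1.0]]
contact_force: [0.4, -0.5, -0.7]
grip_width: 0.999
```

drive_tool([
  {"jaw":1.0,"x":0.0,"y":0.0,"z":0.0,"ax":0.0,"ay":0.0,"az":0.0},
  {"jaw":1.0,"x":0.0,"y":0.0,"z":0.0,"ax":0.0,"ay":0.0,"az":0.0},
])

```text
time_s: 1.65
eef_pos: [0.4052, 0.0009, 0.2736]
orientation: [[0.709, 0.705, -0.0], [0.705, -0.709, -0.0], [-0.0, -0.0, -1.0]]
contact_force: [-0.1, -1.3, -0.5]
grip_width: 1.001
```

```bash
cat > w.py <<'E'
import sys; from plant import ctrl, read_camera
import cv2,numpy as np
def shot(n,tag):
    s=ctrl.sense(); d=read_camera(n); d["s"]=s; np.save(f"pics/{n}{tag}.npy",d,allow_pickle=True); cv2.imwrite(f"pics/{n}{tag}.png",d["image"][:,:,::-1])
    print(s["time_s"],s["eef_pos"].round(4),s["q"].round(1),s["contact_force"].round(1)); return d
E
python3 -c "
from w import *; shot('wrist',1)"
```

```text
1.65 [0.4052 0.0009 0.2736] [-16.  -25.3 115.5  -0.   89.8  29.2] [-0.1 -1.3 -0.5]
```

View pics/wrist1.png

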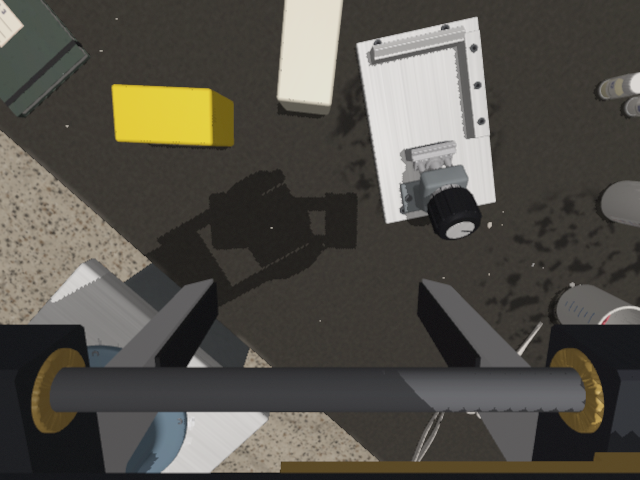

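Run:
```python
from h import *
crop(load("wrist1"),260,0,520,130,3,"pics/w1a.png")
crop(load("wrist1"),370,120,520,250,5,"pics/w1b.png")
```

```text
(no output)
```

View pics/w1a.png

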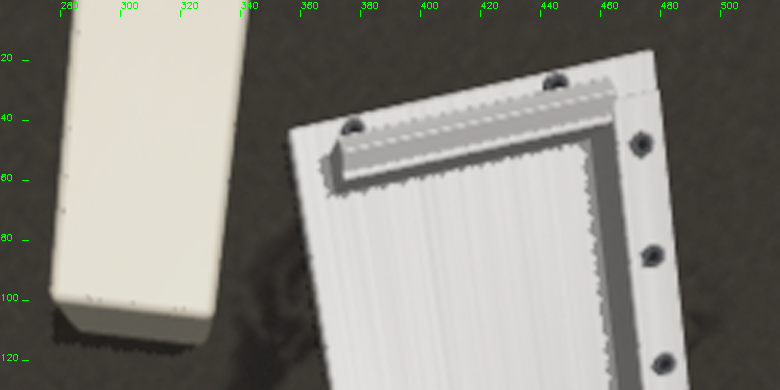

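View pics/w1b.png

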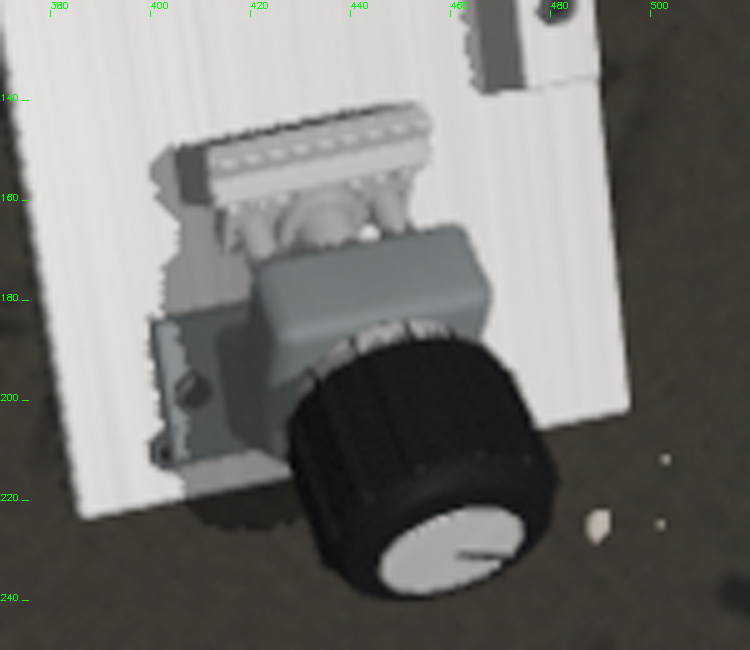

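Run:
```python
from h import *
d=load("wrist1");c=wcam(d,d["s"])
P=np.array([onz(d,c,p,.012) for p in [(356.5,43.5),(477.5,16.8),(496,202),(386,223.5)]])[:,:2]
M=np.array([[0,70],[130,70],[130,-130],[0,-130]])/1000
print(P.round(4))
for i in range(4): print(np.linalg.norm(P[i]-P[(i+1)%4]).round(4),end=' ')
Pc=P.mean(0);Mc=M.mean(0);H=(M-Mc).T@(P-Pc);U,S,V=np.linalg.svd(H);R=V.T@U.T
t=Pc-R@Mc; print("clamp",np.degrees(np.arctan2(R[1,0],R[0,0])),t,"res",(P-(M@R.T+t)).round(4).tolist())
np.savez("clamp.npz",R=R,t=t)
tocl=lambda p:(R.T@(np.asarray(p)[:2]-t)).round(4)
A=onz(d,c,(277,99),.1);B=onz(d,c,(331,105.5),.1);print("block",A,B,np.linalg.norm(A-B),np.degrees(np.arctan2(*(B-A)[[1,0]])))
# left & right edges of top
L=onz(d,c,(284.5,0),.1)
print("edge ydir",np.degrees(np.arctan2(*(L-A)[[1,0]])))
for p,z in [((371,64),.04),((461,41),.044),((411,151),.054),((455,144),.054),((461,42),.038),((470,132),.038)]: print(p,tocl(onz(d,c,p,z)))
# knob top face centre; expected at knob centre+18mm axis
K=onz(d,c,(459.5,226),.094+.0127);print("knob top",K,tocl(K))
# other cams
for n,pt in [("scene0",(363.5,252)),("side0",(370.5,258)),("side0",(258.3,248))]:
    dd=load(n); print(n,tocl(onz(dd,cam(dd),pt,.012)))
for n,pts in dict(side0=((275.5,285.5),(326.5,280),(274.5,265),(321,261)),scene0=((257,246.5),(306.5,247),(260.5,232.5),(306.5,233.5))).items():
    dd=load(n); Q=np.array([onz(dd,cam(dd),p,.1) for p in pts]); print(n,"block centre",Q.mean(0),np.degrees(np.arctan2(*(Q[0]-Q[1])[[1,0]]))-90)
```

```text
[[ 0.5596  0.0946]
 [ 0.6672  0.0231]
 [ 0.5572 -0.1429]
 [ 0.4494 -0.0708]]
0.1292 0.1992 0.1297 0.1988 clamp -33.64414976384421 [0.52085415 0.0369932 ] res [[-0.0, -0.0007], [-0.0006, -0.0001], [0.0001, 0.0003], [0.0005, 0.0005]]
block [0.45817812 0.10345922 0.1       ] [0.48838424 0.06534178 0.1       ] 0.04863485720618602 -51.6049827414912
edge ydir 38.98264014455182
(371, 64) [0.0077 0.042 ]
(461, 41) [0.0982 0.0445]
(411, 151) [ 0.032  -0.0504]
(455, 144) [ 0.0773 -0.0525]
(461, 42) [0.1003 0.0446]
(470, 132) [ 0.0995 -0.0443]
knob top [ 0.49759647 -0.09783423  0.1067    ] [ 0.0553 -0.1251]
scene0 [-0.0051 -0.1239]
side0 [-0.0041 -0.1235]
side0 [0.1269 0.0719]
side0 block centre [0.50645855 0.11633895 0.1       ] -51.74878110435479
scene0 block centre [0.50438836 0.11800494 0.1       ] -49.68001493816551
```

drive_tool([
  {"jaw":1.0,"x":3.5,"y":-0.2,"z":0.0,"ax":0.0,"ay":0.0,"az":0.05},
  {"jaw":1.0,"x":7.0,"y":-0.4,"z":1.0,"ax":0.0,"ay":0.0,"az":0.1},
  {"jaw":1.0,"x":10.5,"y":-0.6,"z":3.0,"ax":0.0,"ay":0.0,"az":0.106},
  {"jaw":1.0,"x":13.5,"y":-0.7,"z":6.0,"ax":0.0,"ay":0.0,"az":0.106},
  {"jaw":1.0,"x":15.2,"y":-0.7,"z":9.0,"ax":0.0,"ay":0.0,"az":0.106},
  {"jaw":1.0,"x":15.2,"y":-0.7,"z":12.0,"ax":0.0,"ay":0.0,"az":0.106},
  {"jaw":1.0,"x":15.2,"y":-0.7,"z":13.0,"ax":0.0,"ay":0.0,"az":0.106},
  {"jaw":1.0,"x":15.2,"y":-0.7,"z":13.0,"ax":0.0,"ay":0.0,"az":0.106},
])

```text
time_s: 2.37
eef_pos: [0.5064, 0.1098, 0.1405]
orientation: [[0.784, 0.621, -0.007], [0.621, -0.784, -0.0], [-0.006, -0.004, -1.0]]
contact_force: [0.3, -1.1, 0.3]
grip_width: 0.999
```

```bash
python3 -c "
from w import *; shot('wrist',2)"
```

```text
2.3667 [0.5064 0.1098 0.1405] [ -0.3  -1.6 109.8  -0.   72.1  51.3] [ 0.3 -1.1  0.3]
```

View pics/wrist2.png

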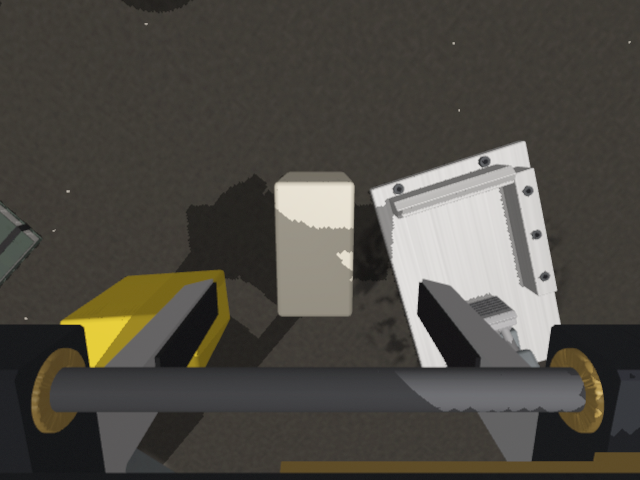

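Run:
```python
from h import *
d=load("wrist2");s=d["s"];c=wcam(d,s)
R=s["orientation"];t=s["eef_pos"]
cz=np.load("clamp.npz");tocl=lambda p:(cz["R"].T@(np.asarray(p)[:2]-cz["t"])).round(4)
f=lambda p,z:(R.T@(onz(d,c,p,z)-t)).round(4)
print([f(p,.1) for p in [(275,182.5),(353.5,182),(352,316.5),(278.5,317)]])
Q=np.array([onz(d,c,p,.1) for p in [(275,182.5),(353.5,182),(352,316.5),(278.5,317)]]);print(Q.mean(0))
for z in (0,.09,.1,.12): print(z,[f(p,z) for p in [(222,270),(229,318)]])
for p in [(371,189),(524.5,141.5)]: print(tocl(onz(d,c,p,.012)))
```

```text
[array([ 0.0471, -0.0252,  0.0403]), array([0.0475, 0.0229, 0.0401]), array([-0.0411,  0.0239,  0.0406]), array([-0.0416, -0.025 ,  0.0408])]
[0.50786976 0.11226385 0.1       ]
0 [array([-0.0396, -0.0852,  0.1411]), array([-0.0864, -0.0813,  0.1413])]
0.09 [array([-0.012 , -0.0632,  0.0508]), array([-0.0468, -0.0603,  0.051 ])]
0.1 [array([-0.009 , -0.0608,  0.0408]), array([-0.0424, -0.058 ,  0.041 ])]
0.12 [array([-0.0028, -0.0559,  0.0208]), array([-0.0336, -0.0533,  0.0209])]
[0.0007 0.071 ]
[0.1289 0.0696]
```

drive_tool([
  {"jaw":0.75,"x":0.8,"y":-0.1,"z":0.0,"ax":0.0,"ay":0.0,"az":0.0},
  {"jaw":0.75,"x":0.8,"y":-0.1,"z":1.0,"ax":0.0,"ay":0.0,"az":0.0},
  {"jaw":0.75,"x":0.8,"y":-0.1,"z":3.0,"ax":0.0,"ay":0.0,"az":0.0},
  {"jaw":0.75,"x":0.8,"y":-0.1,"z":5.0,"ax":0.0,"ay":0.0,"az":0.0},
  {"jaw":0.75,"x":0.8,"y":-0.1,"z":7.0,"ax":0.0,"ay":0.0,"az":0.0},
  {"jaw":0.75,"x":0.8,"y":-0.1,"z":8.0,"ax":0.0,"ay":0.0,"az":0.0},
  {"jaw":0.4,"x":0.8,"y":-0.1,"z":8.0,"ax":0.0,"ay":0.0,"az":0.0},
  {"jaw":0.4,"x":0.8,"y":-0.1,"z":8.0,"ax":0.0,"ay":0.0,"az":0.0},
])

```text
time_s: 3.08
eef_pos: [0.5149, 0.117, 0.0646]
orientation: [[0.782, 0.623, 0.001], [0.623, -0.782, -0.0], [0.001, 0.001, -1.0]]
contact_force: [0.1, -0.6, 0.1]
grip_width: 0.643
```

drive_tool([
  {"jaw":0.4,"x":0.0,"y":0.0,"z":0.0,"ax":0.0,"ay":0.0,"az":0.0},
  {"jaw":0.4,"x":0.0,"y":0.0,"z":0.0,"ax":0.0,"ay":0.0,"az":0.0},
  {"jaw":0.4,"x":0.0,"y":0.0,"z":0.0,"ax":0.0,"ay":0.0,"az":0.0},
  {"jaw":0.4,"x":0.0,"y":0.0,"z":0.0,"ax":0.0,"ay":0.0,"az":0.0},
])

```text
time_s: 3.42
eef_pos: [0.5155, 0.1174, 0.0656]
orientation: [[0.782, 0.623, 0.003], [0.623, -0.782, 0.001], [0.002, 0.001, -1.0]]
contact_force: [-2.6, 2.0, 6.9]
grip_width: 0.523
```

```bash
python3 -c "
from w import *; print(shot('wrist',3)['s'])"
```

```text
3.4167 [0.5155 0.1174 0.0656] [  0.5   5.1 111.6   0.   63.2  51.9] [-2.6  2.   6.9]
{'time_s': 3.4167, 'q': array([5.13212969e-01, 5.08124560e+00, 1.11609038e+02, 3.12938830e-02,
       6.31510673e+01, 5.19491949e+01]), 'dq': array([-0.05020514,  0.07396165, -0.10094147, -0.00205874, -0.10318033,
        0.0071558 ]), 'tau': array([-1.00173041e+00, -2.88538277e+01, -2.59917015e+01, -3.32191559e-01,
       -4.48905788e-01, -5.94441211e-03]), 'eef_pos': array([0.51547076, 0.11737361, 0.06558376]), 'orientation': array([[ 7.82062018e-01,  6.23194478e-01,  2.76452171e-03],
       [ 6.23195670e-01, -7.82065786e-01,  5.12085900e-04],
       [ 2.48116695e-03,  1.32235503e-03, -9.99996048e-01]]), 'contact_force': array([-2.62869888,  1.96982337,  6.93893532]), 'wrist_torque': array([ 0.28264896,  0.28292576, -0.01598968]), 'grip_width': 0.5225818446699457}
```

View pics/wrist3.png

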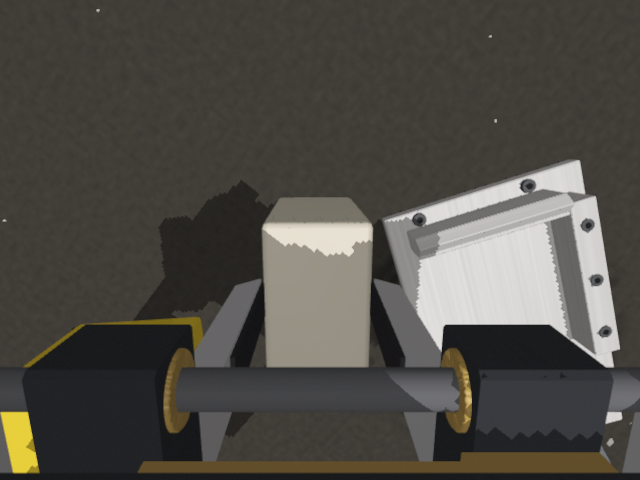

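```bash
cat >> h.py <<'E'
cz=np.load("clamp.npz");CR=cz["R"];Ct=cz["t"]
tocl=lambda p:(CR.T@(np.asarray(p)[:2]-Ct)).round(4)
tow=lambda p:CR@np.asarray(p)+Ct
E
python3 - <<'E'
from h import *
d=load("wrist3");s=d["s"];c=wcam(d,s);R=s["orientation"];t=s["eef_pos"]
A=onz(d,c,(262.5,230.5),.1);B=onz(d,c,(372.5,229.5),.1)
print((R.T@(A-t)).round(4),(R.T@(B-t)).round(4))
print("fl",tocl(onz(d,c,(384,220.5),.012)),tocl(onz(d,c,(579,160.5),.012)))
E
```

```text
[ 0.0322 -0.0235 -0.0344] [ 0.0327  0.0251 -0.0343]
fl [0.0002 0.0706] [0.129 0.07 ]
```

Run:
```python
from h import *
crop(load("wrist3"),250,180,400,300,5,"pics/w3a.png")
crop(load("wrist2"),260,160,380,330,3,"pics/w2a.png")
```

```text
(no output)
```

View pics/w3a.png

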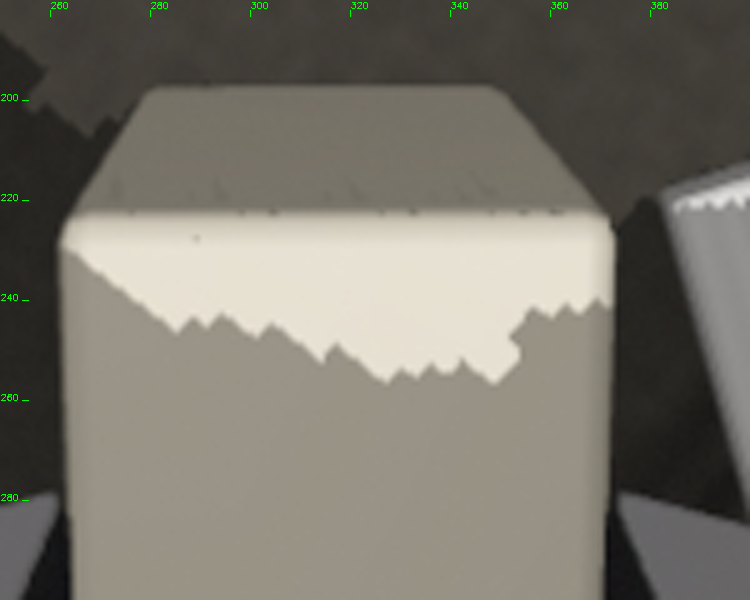

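View pics/w2a.png

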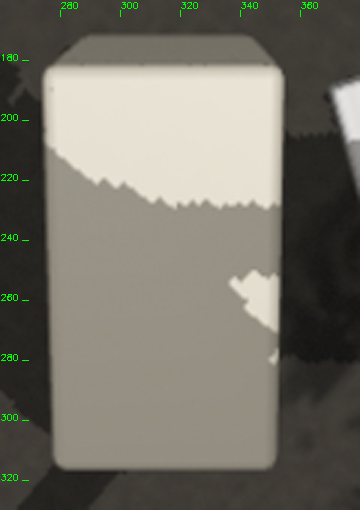

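drive_tool([
  {"jaw":0.4,"x":0.0,"y":0.0,"z":-0.8,"ax":0.0,"ay":0.0,"az":0.0},
  {"jaw":0.4,"x":-1.0,"y":0.6,"z":-1.5,"ax":0.0,"ay":0.0,"az":-0.06},
  {"jaw":0.4,"x":-2.0,"y":1.2,"z":-1.5,"ax":0.0,"ay":0.0,"az":-0.12},
  {"jaw":0.4,"x":-3.0,"y":1.8,"z":-1.5,"ax":0.0,"ay":0.0,"az":-0.19},
  {"jaw":0.4,"x":-4.0,"y":2.4,"z":-1.5,"ax":0.0,"ay":0.0,"az":-0.25},
  {"jaw":0.4,"x":-5.0,"y":3.0,"z":-1.5,"ax":0.0,"ay":0.0,"az":-0.311},
  {"jaw":0.4,"x":-5.0,"y":3.0,"z":-0.6,"ax":0.0,"ay":0.0,"az":-0.311},
  {"jaw":0.4,"x":-5.0,"y":3.0,"z":-0.3,"ax":0.0,"ay":0.0,"az":-0.311},
])

```text
time_s: 4.13
eef_pos: [0.4935, 0.0628, 0.066]
orientation: [[0.556, 0.831, -0.0], [0.831, -0.556, 0.002], [0.001, -0.001, -1.0]]
contact_force: [1.0, 5.4, 6.9]
grip_width: 0.519
```

drive_tool([
  {"jaw":0.4,"x":0.0,"y":0.0,"z":0.0,"ax":0.0,"ay":0.0,"az":0.0},
  {"jaw":0.4,"x":0.0,"y":0.0,"z":0.0,"ax":0.0,"ay":0.0,"az":0.0},
])

```text
time_s: 4.3
eef_pos: [0.4933, 0.0628, 0.0662]
orientation: [[0.554, 0.833, -0.002], [0.833, -0.554, -0.0], [-0.001, -0.001, -1.0]]
contact_force: [0.3, 0.4, -4.0]
grip_width: 0.521
```

```bash
python3 -c "
from w import *; shot('wrist',4);shot('side',4);shot('scene',4)
from h import *
crop(load('wrist4'),240,150,640,420,2,'pics/w4a.png')
crop(load('side4'),240,200,420,330,4,'pics/s4a.png')"
```

```text
4.3 [0.4933 0.0628 0.0662] [ -5.8   1.  115.8  -0.   63.3  27.8] [ 0.3  0.4 -4. ]
4.35 [0.4933 0.0628 0.0663] [ -5.8   1.  115.8  -0.   63.3  27.8] [-0.2  0.1 -4.5]
4.4 [0.4934 0.0628 0.0664] [ -5.8   0.9 115.8  -0.   63.3  27.8] [-0.6 -0.2 -4.2]
```

View pics/w4a.png

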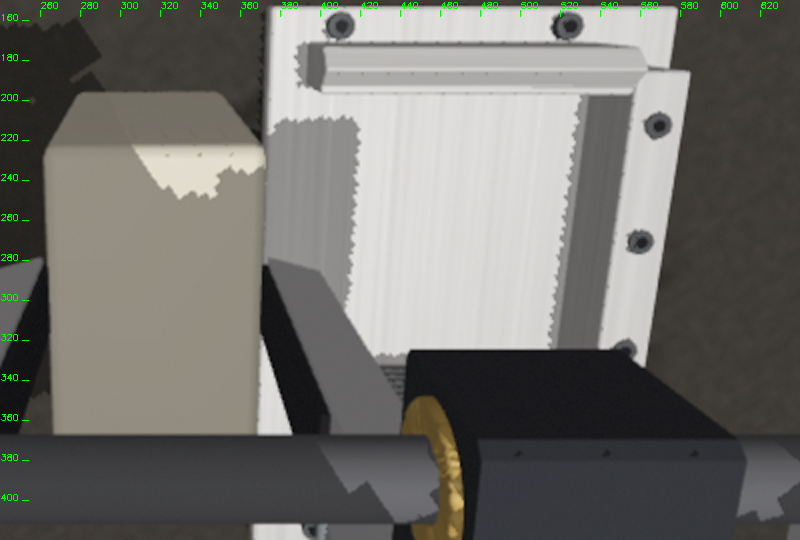

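View pics/s4a.png

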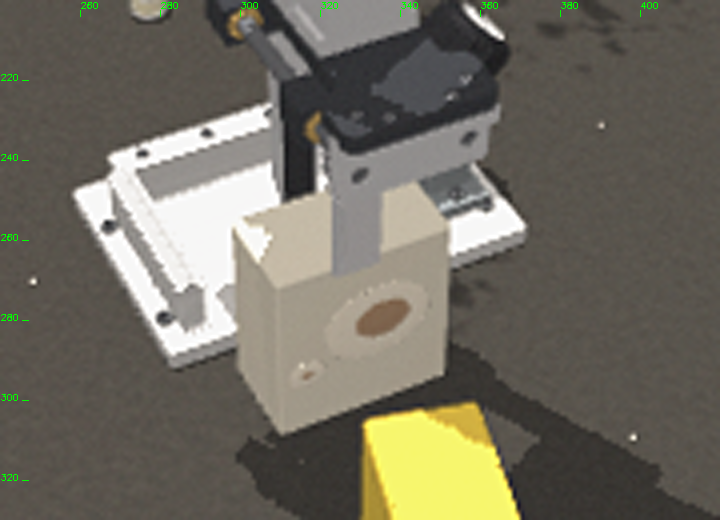

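Run:
```python
from h import *
crop(load("wrist4"),355,150,515,260,5,"pics/w4b.png")
d=load("wrist4");c=wcam(d,d["s"])
for p in [(262.5,223.5),(372,223.5)]: print("blk",tocl(onz(d,c,p,.101)))
print(tocl(d["s"]["eef_pos"]))
for y in (.045,.041,.049):
  for z in (.044,.04,.012): print(y,z,[proj(d,c,[*tow((x,y)),z]).round(1) for x in (.012,.1)])
print("bed", [proj(d,c,[*tow((0,y)),.012]).round(1) for y in (.07,0.,-.06)])
```

```text
blk [-0.0608  0.0416]
blk [-0.0127  0.0416]
[-0.0372  0.0063]
0.045 0.044 [array([402.3, 199.6]), array([555.9, 199.8])]
0.045 0.04 [array([401. , 198.8]), array([552., 199.])]
0.045 0.012 [array([392.4, 193.5]), array([527.8, 193.6])]
0.041 0.044 [array([402. , 206.6]), array([554.9, 206.8])]
0.041 0.04 [array([400.6, 205.6]), array([551. , 205.8])]
0.041 0.012 [array([392.1, 199.6]), array([527. , 199.8])]
0.049 0.044 [array([402.7, 192.6]), array([556.9, 192.8])]
0.049 0.04 [array([401.3, 191.9]), array([552.9, 192.1])]
0.049 0.012 [array([392.6, 187.3]), array([528.6, 187.4])]
bed [array([375.2, 154. ]), array([371.6, 260.2]), array([368.8, 341.4])]
```

View pics/w4b.png

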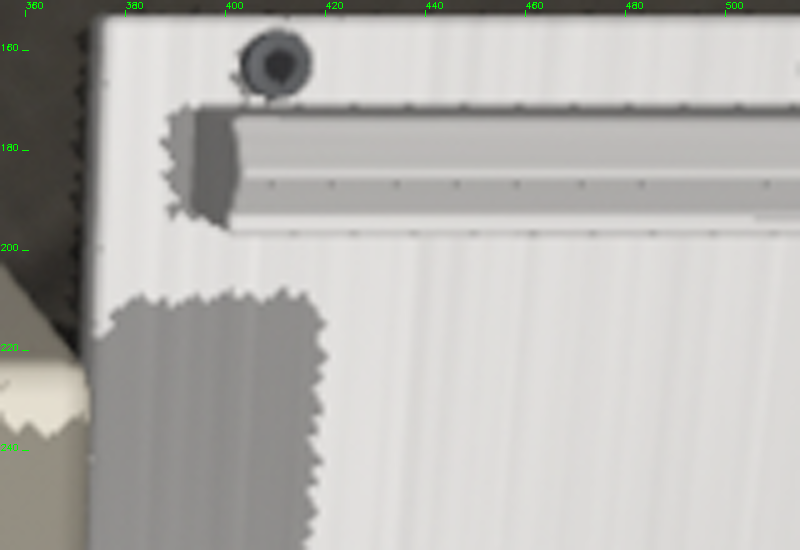

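drive_tool([
  {"jaw":0.4,"x":0.07,"y":0.5,"z":0.0,"ax":0.0,"ay":0.0,"az":0.0},
  {"jaw":0.4,"x":0.07,"y":0.9,"z":0.0,"ax":0.0,"ay":0.0,"az":0.0},
  {"jaw":0.4,"x":0.07,"y":1.1,"z":0.0,"ax":0.0,"ay":0.0,"az":0.0},
  {"jaw":0.4,"x":0.07,"y":1.1,"z":0.0,"ax":0.0,"ay":0.0,"az":0.0},
  {"jaw":0.4,"x":0.07,"y":1.1,"z":0.1,"ax":0.0,"ay":0.0,"az":0.0},
  {"jaw":0.4,"x":0.07,"y":1.1,"z":0.2,"ax":0.0,"ay":0.0,"az":0.0},
  {"jaw":0.4,"x":0.07,"y":1.1,"z":0.2,"ax":0.0,"ay":0.0,"az":0.0},
])

```text
time_s: 5.03
eef_pos: [0.5041, 0.0573, 0.0657]
orientation: [[0.554, 0.833, 0.001], [0.833, -0.554, 0.001], [0.001, 0.001, -1.0]]
contact_force: [-0.3, 2.0, 1.5]
grip_width: 0.524
```

```bash
python3 -c "
from w import *; shot('wrist',5)
from h import *
d=load('wrist5');print(tocl(d['s']['eef_pos']))
crop(d,240,150,500,330,3,'pics/w5a.png')"
```

```text
5.0333 [0.5041 0.0573 0.0657] [-6.400e+00  2.300e+00  1.146e+02  1.000e-01  6.310e+01  2.720e+01] [-0.3  2.   1.5]
[-0.0252  0.0076]
```

View pics/w5a.png

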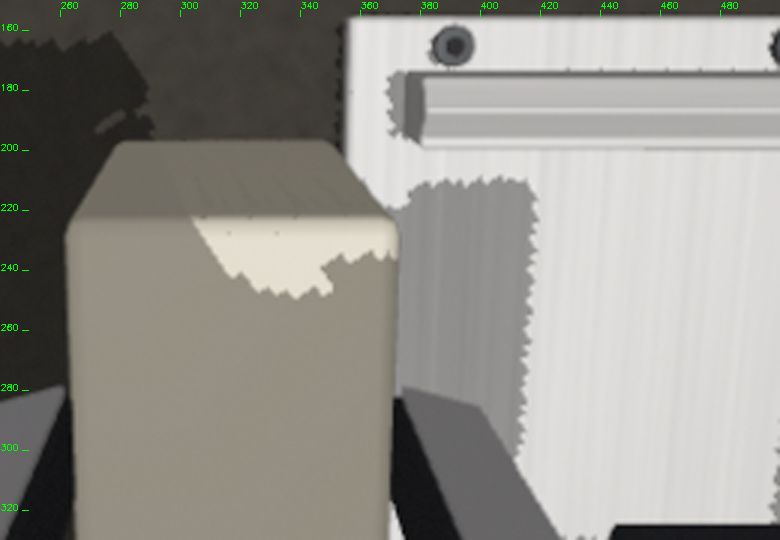

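drive_tool([
  {"jaw":0.7,"x":0.0,"y":0.0,"z":0.0,"ax":0.0,"ay":0.0,"az":0.0},
  {"jaw":0.8,"x":0.0,"y":0.0,"z":0.0,"ax":0.0,"ay":0.0,"az":0.0},
  {"jaw":0.8,"x":0.0,"y":0.0,"z":0.0,"ax":0.0,"ay":0.0,"az":0.0},
  {"jaw":0.8,"x":0.0,"y":0.0,"z":0.0,"ax":0.0,"ay":0.0,"az":0.0},
  {"jaw":0.8,"x":0.0,"y":0.0,"z":-2.0,"ax":0.0,"ay":0.0,"az":0.0},
  {"jaw":0.8,"x":0.0,"y":0.0,"z":-4.0,"ax":0.0,"ay":0.0,"az":0.0},
  {"jaw":0.8,"x":0.0,"y":0.0,"z":-6.5,"ax":0.0,"ay":0.0,"az":0.0},
  {"jaw":0.8,"x":0.0,"y":0.0,"z":-6.5,"ax":0.0,"ay":0.0,"az":0.0},
])

```text
time_s: 5.75
eef_pos: [0.5068, 0.0564, 0.1348]
orientation: [[0.554, 0.833, 0.009], [0.833, -0.554, -0.001], [0.004, 0.008, -1.0]]
contact_force: [1.1, -0.1, 0.5]
grip_width: 0.801
```

```bash
python3 -c "
from w import *; shot('wrist',6)
from h import *
d=load('wrist6');print(tocl(d['s']['eef_pos']))
crop(d,240,150,640,420,2,'pics/w6a.png')"
```

```text
5.75 [0.5068 0.0564 0.1348] [ -6.4  -3.  111.9  -0.   70.6  27.2] [ 1.1 -0.1  0.5]
[-0.0225  0.0084]
```

View pics/w6a.png

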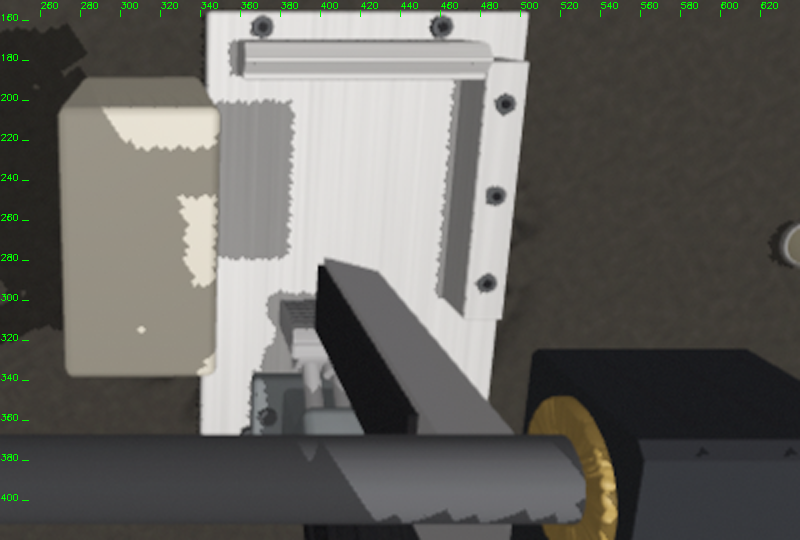

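Run:
```python
from h import *
d=load("wrist6");c=wcam(d,d["s"])
for p in [(269.5,203.5),(349.5,204),(347.5,337.5),(273.5,338)]: print(tocl(onz(d,c,p,.1)))
print([proj(d,c,[*tow((x,.045)),.04]).round(1) for x in (.012,.1)],[proj(d,c,[*tow((.104,y)),.038]).round(1) for y in (.04,-.05)],[proj(d,c,[*tow((0,y)),.012]).round(1) for y in (.07,-.08)])
print("jaw",tocl(onz(d,c,(394,308.5),.054)),tocl(onz(d,c,(381,309),.054)))
crop(d,330,130,510,270,4,'pics/w6b.png')
```

```text
[-0.0507  0.0433]
[-0.0022  0.043 ]
[-0.0017 -0.0451]
[-0.0504 -0.0453]
[array([361.6, 190.9]), array([478.5, 190.9])] [array([482.1, 197.2]), array([471.5, 308.3])] [array([343.4, 156.1]), array([340.7, 329.1])]
jaw [ 0.0377 -0.0435] [ 0.0277 -0.0439]
```

View pics/w6b.png

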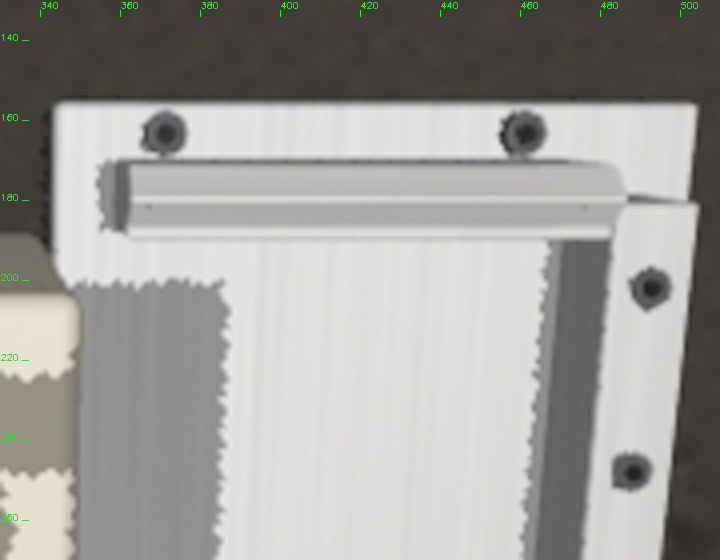

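drive_tool([
  {"jaw":0.8,"x":-0.3,"y":-2.0,"z":0.0,"ax":0.0,"ay":0.0,"az":0.0},
  {"jaw":0.0,"x":-0.95,"y":-4.0,"z":0.0,"ax":0.0,"ay":0.0,"az":0.0},
  {"jaw":0.0,"x":-0.95,"y":-5.5,"z":0.0,"ax":0.0,"ay":0.0,"az":0.0},
  {"jaw":0.0,"x":-0.95,"y":-5.5,"z":0.0,"ax":0.0,"ay":0.0,"az":0.0},
  {"jaw":0.0,"x":-0.95,"y":-5.5,"z":0.0,"ax":0.0,"ay":0.0,"az":0.0},
  {"jaw":0.0,"x":-0.95,"y":-5.5,"z":0.0,"ax":0.0,"ay":0.0,"az":0.0},
  {"jaw":0.0,"x":-0.95,"y":-5.5,"z":0.0,"ax":0.0,"ay":0.0,"az":0.0},
  {"jaw":0.0,"x":-0.95,"y":-5.5,"z":1.0,"ax":0.0,"ay":0.0,"az":0.0},
])

```text
time_s: 6.47
eef_pos: [0.4545, 0.079, 0.1213]
orientation: [[0.554, 0.832, 0.004], [0.832, -0.554, -0.0], [0.002, 0.003, -1.0]]
contact_force: [-0.5, -1.1, 0.8]
grip_width: 0.34
```

drive_tool([
  {"jaw":0.0,"x":0.0,"y":0.0,"z":2.0,"ax":0.0,"ay":0.0,"az":0.0},
  {"jaw":0.0,"x":0.0,"y":0.0,"z":4.0,"ax":0.0,"ay":0.0,"az":0.0},
  {"jaw":0.0,"x":0.0,"y":0.0,"z":4.0,"ax":0.0,"ay":0.0,"az":0.0},
  {"jaw":0.0,"x":0.0,"y":0.0,"z":4.0,"ax":0.0,"ay":0.0,"az":0.0},
])

```text
time_s: 6.8
eef_pos: [0.4514, 0.0794, 0.0785]
orientation: [[0.554, 0.832, -0.003], [0.832, -0.554, 0.0], [-0.002, -0.003, -1.0]]
contact_force: [0.6, -1.1, 0.1]
grip_width: 0.055
```

```bash
python3 -c "
from w import *; shot('wrist',7);shot('side',7)
from h import *
d=load('wrist7');print(tocl(d['s']['eef_pos']),d['s']['grip_width'])
crop(load('side7'),220,180,420,330,4,'pics/s7a.png')"
```

```text
6.8 [0.4514 0.0794 0.0785] [ -4.3  -5.7 120.8  -0.   65.1  29.4] [ 0.6 -1.1  0.1]
6.85 [0.4525 0.0793 0.0798] [ -4.2  -5.8 120.7   0.   65.1  29.4] [ 0.1 -0.   1. ]
[-0.0813 -0.0032] 0.05500105405729223
```

View pics/wrist7.png

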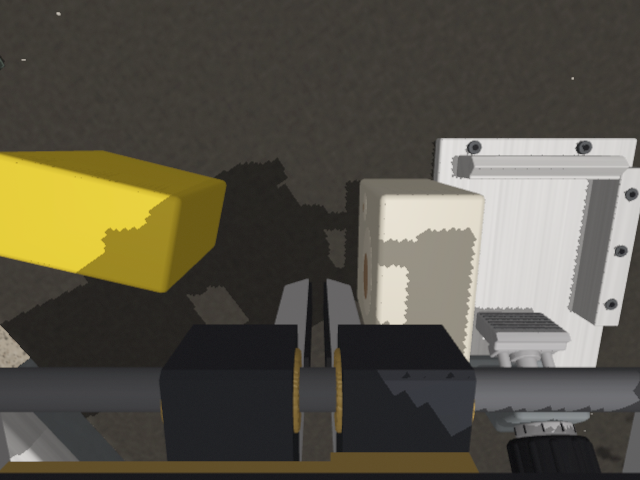

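View pics/s7a.png

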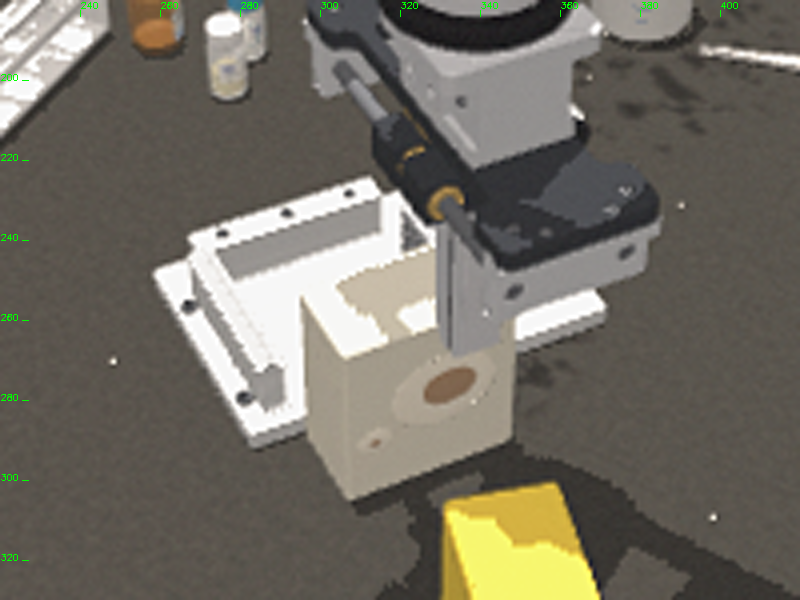

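drive_tool([
  {"jaw":0.0,"x":0.2,"y":0.7,"z":0.0,"ax":0.0,"ay":0.0,"az":0.0},
  {"jaw":0.0,"x":0.2,"y":1.3,"z":0.0,"ax":0.0,"ay":0.0,"az":0.0},
  {"jaw":0.0,"x":0.2,"y":1.8,"z":0.0,"ax":0.0,"ay":0.0,"az":0.0},
  {"jaw":0.0,"x":0.2,"y":2.3,"z":0.0,"ax":0.0,"ay":0.0,"az":0.0},
  {"jaw":0.0,"x":0.2,"y":2.8,"z":0.0,"ax":0.0,"ay":0.0,"az":0.0},
  {"jaw":0.0,"x":0.2,"y":3.2,"z":0.0,"ax":0.0,"ay":0.0,"az":0.0},
  {"jaw":0.0,"x":0.2,"y":3.6,"z":0.0,"ax":0.0,"ay":0.0,"az":0.0},
  {"jaw":0.0,"x":0.2,"y":3.6,"z":0.0,"ax":0.0,"ay":0.0,"az":0.0},
])

```text
time_s: 7.57
eef_pos: [0.484, 0.0608, 0.0799]
orientation: [[0.554, 0.832, 0.0], [0.832, -0.554, -0.0], [0.0, 0.0, -1.0]]
contact_force: [-0.3, 1.0, -0.0]
grip_width: 0.004
```

```bash
python3 -c "
from w import *; shot('wrist',8);shot('side',8)
from h import *
d=load('wrist8');print(tocl(d['s']['eef_pos']),d['s']['grip_width'])
crop(load('side8'),220,180,420,330,4,'pics/s8a.png')"
```

```text
7.5667 [0.484  0.0608 0.0799] [ -6.2  -1.7 116.8  -0.   64.8  27.5] [-0.3  1.  -0. ]
7.6167 [0.4836 0.061  0.0798] [ -6.2  -1.7 116.9   0.   64.8  27.5] [ 0.5  0.2 -0.4]
[-0.0438 -0.0006] 0.003547851992126394
```

View pics/s8a.png

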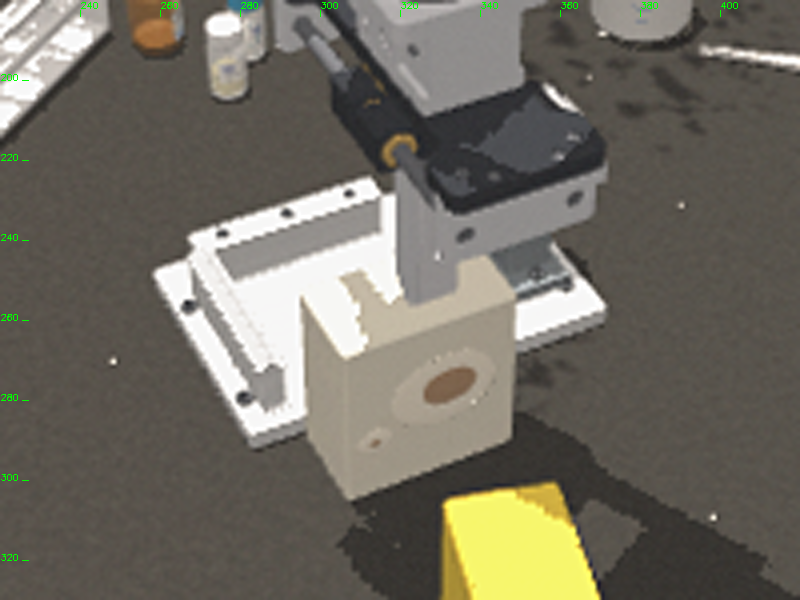

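View pics/wrist8.png

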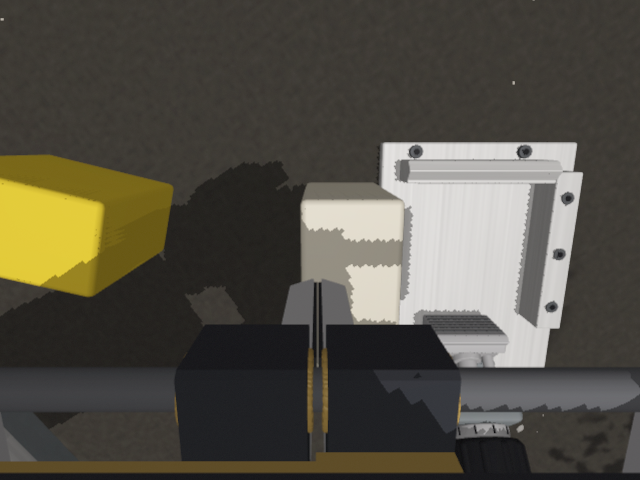

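Run:
```python
from h import *
d=load("side8");c=cam(d);s=d["s"]
print(proj(d,c,s["eef_pos"]))
d=load("side7");print(proj(d,cam(d),d["s"]["eef_pos"]))
d=load("side4");print(proj(d,cam(d),d["s"]["eef_pos"]))
d=load("wrist8");H=np.linalg.inv(d["hand_eye"]);p=d["mtx"]@H[:3,3];print("wrist tcp",p[:2]/p[2])
d=load("wrist8");c=wcam(d,d["s"])
for p in [(301,203),(405,203),(400,322)]: print(tocl(onz(d,c,p,.1)))
```

```text
[326.20590702 266.00225786]
[336.28520428 278.45656798]
[321.14033769 269.90355105]
wrist tcp [316.37078277 275.9366649 ]
[-0.051   0.0418]
[-0.0021  0.0418]
[-0.0015 -0.0185]
```

Run:
```python
from h import *
for k,pw,ps in [(8,(318,282),(327,254)),(7,(315,281),(337,267))]:
    d=load(f"wrist{k}");e=load(f"side{k}")
    X,err=tri([ray(d,wcam(d,d["s"]),pw),ray(e,cam(e),ps)]);print(X,err,tocl(X),d["s"]["eef_pos"],e["s"]["eef_pos"])
# check external cam on known bed corner FR and block corners
e=load("side8");c=cam(e)
print([proj(e,c,[*tow(p),.012]).round(1) for p in [(0,-.13),(0,.07),(130e-3,.07)]])
print([proj(e,c,[*tow(p),.1]).round(1) for p in [(-.051,-.046),(-.051,.044),(-.001,.044)]])
print(proj(e,c,[*tow((-.051,.044)),0]))
crop(e,290,220,390,320,6,'pics/s8b.png')
```

```text
[0.4853969  0.06235278 0.10833828] [np.float64(0.0038790455617611743), np.float64(0.003879045561761082)] [-0.0436  0.0015] [0.48402769 0.0607576  0.07991854] [0.48361453 0.0609766  0.07981761]
[0.45289313 0.08347781 0.1102548 ] [np.float64(0.0033775793751183738), np.float64(0.0033775793751183794)] [-0.0823  0.001 ] [0.45136606 0.07935029 0.07851617] [0.4524521  0.07933775 0.07977219]
[array([372.2, 255.8]), array([283.1, 287.8]), array([258.6, 246.8])]
[array([350. , 252.7]), array([305.5, 268.3]), array([294., 251.])]
[306.63442486 305.29512221]
```

View pics/s8b.png

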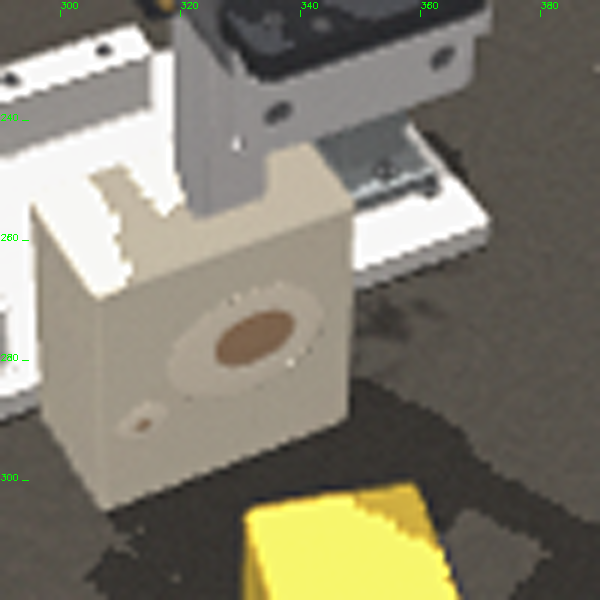

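drive_tool([
  {"jaw":0.0,"x":0.0,"y":-2.0,"z":0.0,"ax":0.0,"ay":0.0,"az":0.0},
  {"jaw":0.0,"x":0.0,"y":-4.0,"z":0.0,"ax":0.0,"ay":0.0,"az":0.0},
  {"jaw":0.0,"x":0.0,"y":-4.0,"z":0.0,"ax":0.0,"ay":0.0,"az":0.0},
  {"jaw":0.0,"x":0.0,"y":-4.0,"z":0.0,"ax":0.0,"ay":0.0,"az":0.0},
  {"jaw":0.0,"x":0.0,"y":-4.0,"z":1.0,"ax":0.0,"ay":0.0,"az":0.0},
  {"jaw":0.0,"x":0.0,"y":-4.0,"z":2.0,"ax":0.0,"ay":0.0,"az":0.0},
  {"jaw":0.0,"x":0.0,"y":-4.0,"z":2.8,"ax":0.0,"ay":0.0,"az":0.0},
  {"jaw":0.0,"x":0.0,"y":-4.0,"z":2.8,"ax":0.0,"ay":0.0,"az":0.0},
])

```text
time_s: 8.33
eef_pos: [0.4484, 0.0832, 0.0492]
orientation: [[0.554, 0.832, -0.005], [0.832, -0.554, 0.0], [-0.002, -0.004, -1.0]]
contact_force: [-0.6, 0.1, -0.3]
grip_width: 0.006
```

```bash
python3 -c "
from w import *; shot('wrist',9);shot('side',9)
from h import *
d=load('wrist9');print(tocl(d['s']['eef_pos']),d['s']['grip_width'])
e=load('side9');print(proj(e,cam(e),e['s']['eef_pos']))
crop(load('side9'),260,200,400,330,5,'pics/s9a.png')"
```

```text
8.3333 [0.4484 0.0832 0.0492] [ -3.8  -3.2 122.   -0.   61.5  29.9] [-0.6  0.1 -0.3]
8.3833 [0.449  0.0832 0.0501] [ -3.8  -3.2 121.9  -0.   61.5  29.9] [-0.2  0.2  0.1]
[-0.0859 -0.0017] 0.00643351990152193
[336.63942801 291.6870262 ]
```

View pics/s9a.png

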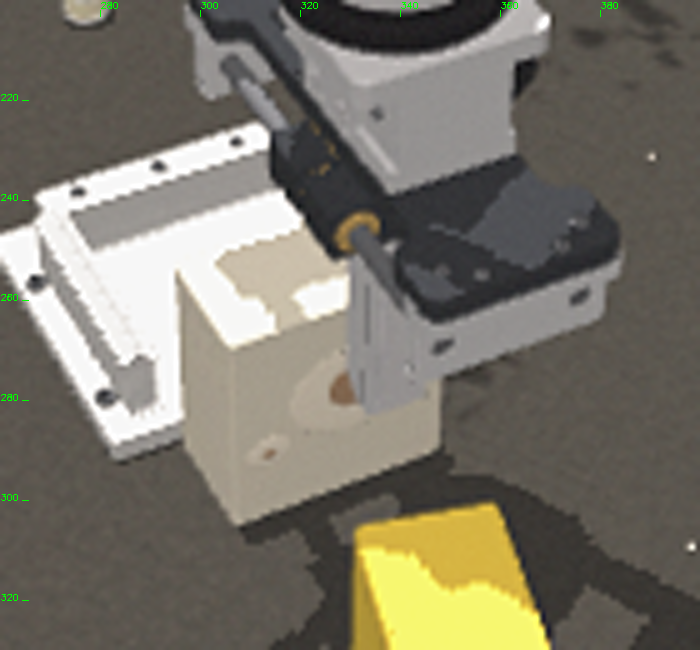

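View pics/wrist9.png

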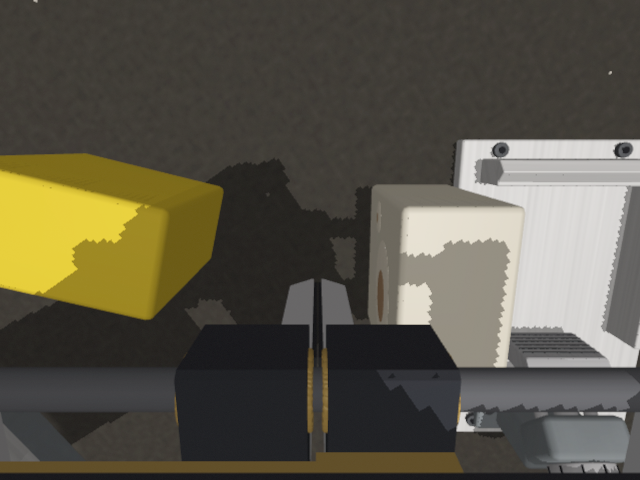

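drive_tool([
  {"jaw":0.0,"x":0.0,"y":0.7,"z":0.0,"ax":0.0,"ay":0.0,"az":0.0},
  {"jaw":0.0,"x":0.0,"y":1.3,"z":0.0,"ax":0.0,"ay":0.0,"az":0.0},
  {"jaw":0.0,"x":0.0,"y":1.7,"z":0.0,"ax":0.0,"ay":0.0,"az":0.0},
  {"jaw":0.0,"x":0.0,"y":2.0,"z":0.0,"ax":0.0,"ay":0.0,"az":0.0},
  {"jaw":0.0,"x":0.0,"y":2.3,"z":0.0,"ax":0.0,"ay":0.0,"az":0.0},
  {"jaw":0.0,"x":0.0,"y":2.6,"z":0.0,"ax":0.0,"ay":0.0,"az":0.0},
  {"jaw":0.0,"x":0.0,"y":2.9,"z":0.0,"ax":0.0,"ay":0.0,"az":0.0},
  {"jaw":0.0,"x":0.0,"y":3.0,"z":0.0,"ax":0.0,"ay":0.0,"az":0.0},
])

```text
time_s: 9.1
eef_pos: [0.4755, 0.0666, 0.052]
orientation: [[0.554, 0.833, 0.0], [0.833, -0.554, 0.0], [0.0, 0.0, -1.0]]
contact_force: [-1.2, 1.7, 1.6]
grip_width: 0.006
```

```bash
python3 -c "
from w import *; shot('side',10);shot('wrist',10)
from h import *
d=load('side10');print(tocl(d['s']['eef_pos']),d['s']['contact_force'])
crop(load('side10'),260,200,400,330,5,'pics/s10a.png')"
```

```text
9.1 [0.4755 0.0666 0.052 ] [ -5.6  -0.2 118.7   0.   61.5  28. ] [-1.2  1.7  1.6]
9.15 [0.4754 0.0665 0.0519] [ -5.6  -0.2 118.7  -0.   61.4  28. ] [-0.   0.6  1. ]
[-0.0542 -0.0005] [-1.22479337  1.69721999  1.64130782]
```

View pics/s10a.png

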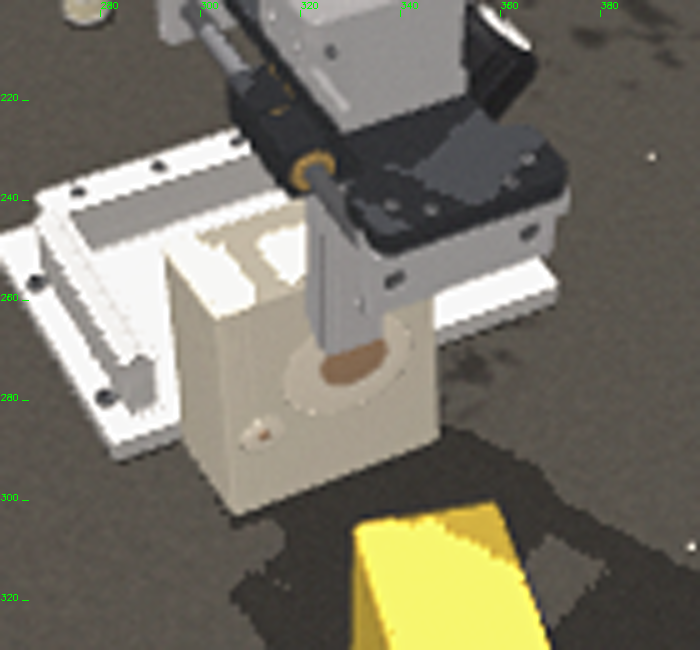

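drive_tool([
  {"jaw":0.0,"x":0.0,"y":0.3,"z":0.0,"ax":0.0,"ay":0.0,"az":0.0},
  {"jaw":0.0,"x":0.0,"y":0.6,"z":0.0,"ax":0.0,"ay":0.0,"az":0.0},
  {"jaw":0.0,"x":0.0,"y":0.9,"z":0.0,"ax":0.0,"ay":0.0,"az":0.0},
  {"jaw":0.0,"x":0.0,"y":1.1,"z":0.0,"ax":0.0,"ay":0.0,"az":0.0},
  {"jaw":0.0,"x":0.0,"y":1.3,"z":0.0,"ax":0.0,"ay":0.0,"az":0.0},
  {"jaw":0.0,"x":0.0,"y":1.5,"z":0.0,"ax":0.0,"ay":0.0,"az":0.0},
  {"jaw":0.0,"x":0.0,"y":1.7,"z":0.0,"ax":0.0,"ay":0.0,"az":0.0},
  {"jaw":0.0,"x":0.0,"y":1.7,"z":0.0,"ax":0.0,"ay":0.0,"az":0.0},
])

```text
time_s: 9.87
eef_pos: [0.4897, 0.057, 0.0518]
orientation: [[0.554, 0.833, 0.001], [0.833, -0.554, -0.0], [0.0, 0.001, -1.0]]
contact_force: [-0.8, 0.8, 2.6]
grip_width: 0.003
```

```bash
python3 -c "
from w import *; shot('side',11);shot('wrist',11)
from h import *
d=load('side11');print(tocl(d['s']['eef_pos']),d['s']['contact_force'])
crop(load('side11'),260,200,400,330,5,'pics/s11a.png')"
```

```text
9.8667 [0.4897 0.057  0.0518] [ -6.6   1.6 116.9  -0.   61.4  27.1] [-0.8  0.8  2.6]
9.9167 [0.4894 0.0572 0.0518] [ -6.5   1.6 117.   -0.   61.4  27.1] [-1.   0.6  1.8]
[-0.037  -0.0006] [-0.80501391  0.76230649  2.5882563 ]
```

View pics/s11a.png

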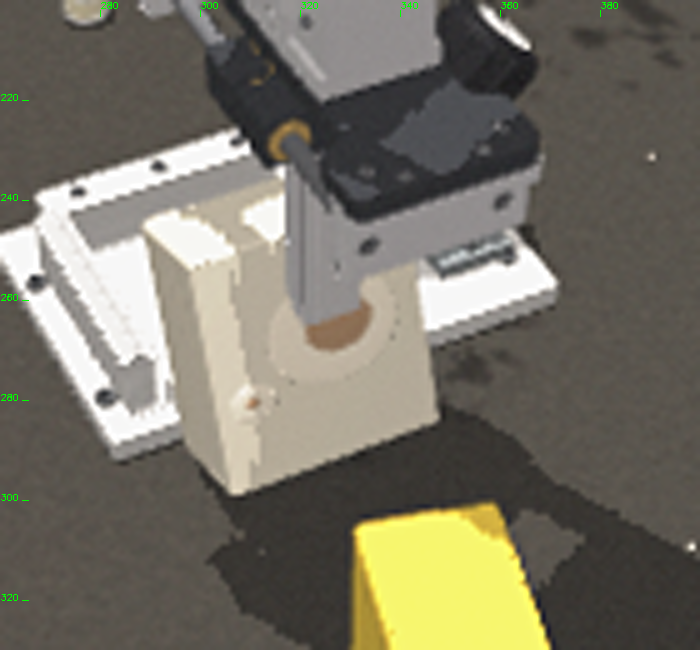

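View pics/wrist11.png

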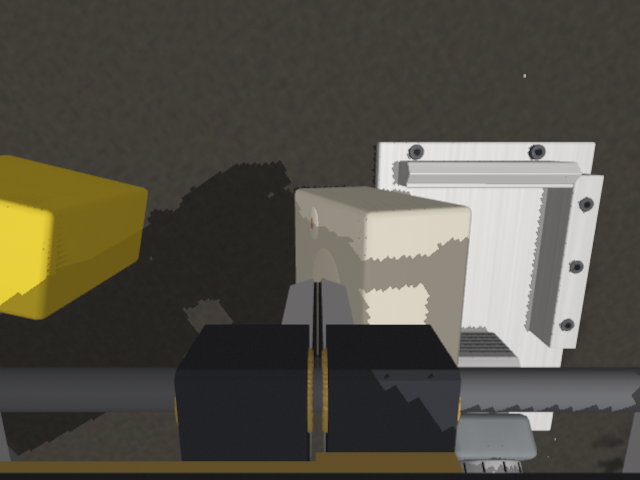

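drive_tool([
  {"jaw":0.0,"x":0.0,"y":0.3,"z":0.0,"ax":0.0,"ay":0.0,"az":0.0},
  {"jaw":0.0,"x":0.0,"y":0.6,"z":0.0,"ax":0.0,"ay":0.0,"az":0.0},
  {"jaw":0.0,"x":0.0,"y":0.8,"z":0.0,"ax":0.0,"ay":0.0,"az":0.0},
  {"jaw":0.0,"x":0.0,"y":1.0,"z":0.0,"ax":0.0,"ay":0.0,"az":0.0},
  {"jaw":0.0,"x":0.0,"y":1.2,"z":0.0,"ax":0.0,"ay":0.0,"az":0.0},
  {"jaw":0.0,"x":0.0,"y":1.4,"z":0.0,"ax":0.0,"ay":0.0,"az":0.0},
])

```text
time_s: 10.47
eef_pos: [0.5011, 0.0494, 0.0518]
orientation: [[0.554, 0.833, 0.0], [0.833, -0.554, -0.0], [0.0, 0.0, -1.0]]
contact_force: [0.2, 0.2, 1.8]
grip_width: 0.004
```

```bash
python3 -c "
from w import *; shot('side',12);shot('wrist',12)
from h import *
d=load('side12');print(tocl(d['s']['eef_pos']),d['s']['contact_force'])
crop(load('side12'),260,200,400,330,5,'pics/s12a.png')"
```

```text
10.4667 [0.5011 0.0494 0.0518] [ -7.3   3.1 115.4  -0.   61.5  26.3] [0.2 0.2 1.8]
10.5167 [0.5014 0.0492 0.0518] [ -7.3   3.1 115.4  -0.   61.5  26.3] [-0.4 -0.4 -0.6]
[-0.0233 -0.0006] [0.16947434 0.20936696 1.83400757]
```

View pics/s12a.png

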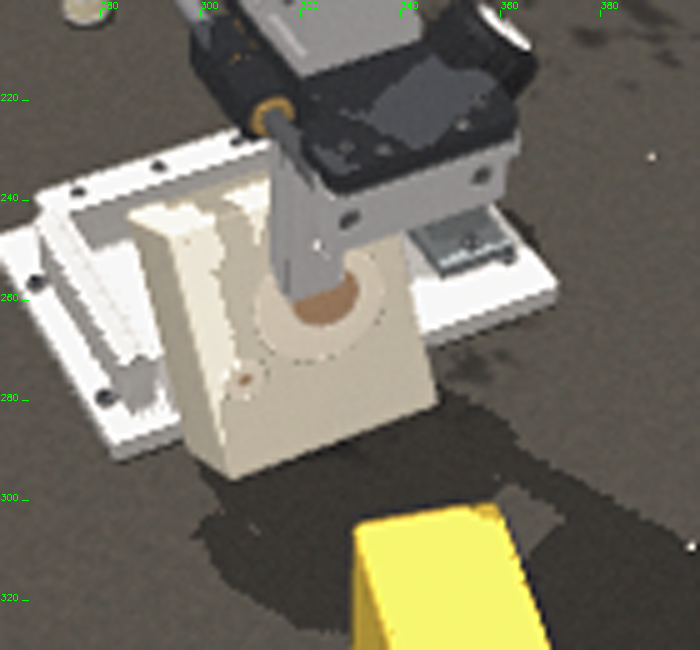

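drive_tool([
  {"jaw":0.0,"x":0.0,"y":0.3,"z":0.0,"ax":0.0,"ay":0.0,"az":0.0},
  {"jaw":0.0,"x":0.0,"y":0.5,"z":0.0,"ax":0.0,"ay":0.0,"az":0.0},
  {"jaw":0.0,"x":0.0,"y":0.7,"z":0.0,"ax":0.0,"ay":0.0,"az":0.0},
  {"jaw":0.0,"x":0.0,"y":0.7,"z":-0.3,"ax":0.0,"ay":0.0,"az":0.0},
  {"jaw":0.0,"x":0.0,"y":0.7,"z":-0.6,"ax":0.0,"ay":0.0,"az":0.0},
  {"jaw":0.0,"x":0.0,"y":0.7,"z":-0.6,"ax":0.0,"ay":0.0,"az":0.0},
])

```text
time_s: 11.07
eef_pos: [0.5073, 0.0456, 0.0586]
orientation: [[0.554, 0.833, 0.001], [0.833, -0.554, -0.0], [0.001, 0.001, -1.0]]
contact_force: [0.7, 0.1, -1.1]
grip_width: 0.006
```

```bash
python3 -c "
from w import *; shot('side',13);shot('wrist',13)
from h import *
d=load('side13');print(tocl(d['s']['eef_pos']),d['s']['contact_force'])
crop(load('side13'),260,200,400,330,5,'pics/s13a.png')"
```

```text
11.0667 [0.5073 0.0456 0.0586] [ -7.6   3.2 114.5  -0.   62.3  26. ] [ 0.7  0.1 -1.1]
11.1167 [0.5071 0.0457 0.0584] [ -7.6   3.2 114.5   0.   62.3  26. ] [0.3 0.4 0.2]
[-0.0161 -0.0003] [ 0.73667959  0.10221814 -1.05644338]
```

View pics/s13a.png

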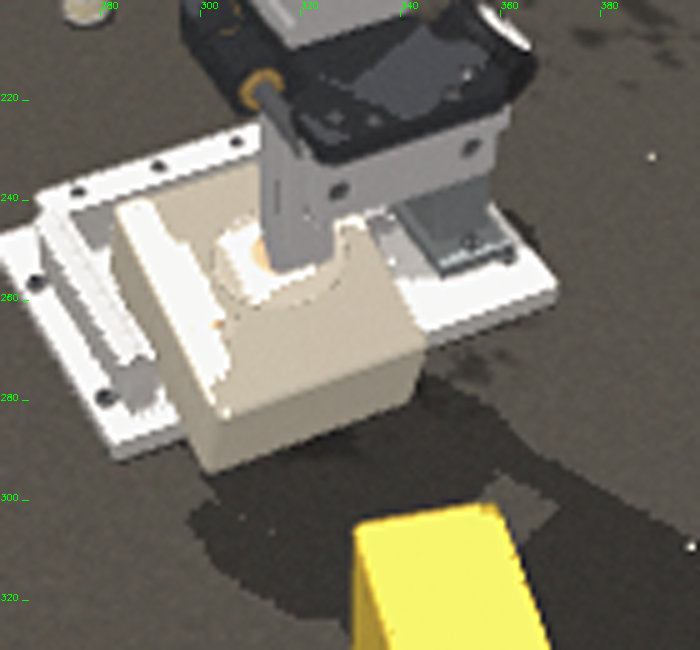

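View pics/wrist13.png

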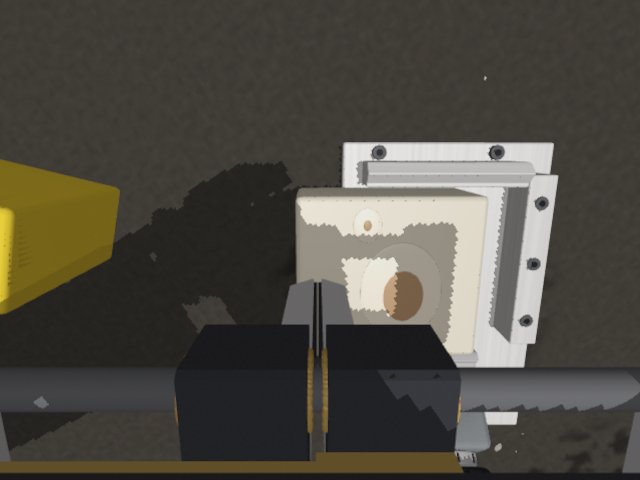

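drive_tool([
  {"jaw":0.0,"x":0.0,"y":0.0,"z":-2.0,"ax":0.0,"ay":0.0,"az":0.0},
  {"jaw":0.0,"x":0.0,"y":-2.0,"z":-4.0,"ax":0.0,"ay":0.0,"az":0.0},
  {"jaw":0.0,"x":0.0,"y":-5.0,"z":-5.0,"ax":0.0,"ay":0.0,"az":0.0},
  {"jaw":0.0,"x":0.0,"y":-7.5,"z":-5.0,"ax":0.0,"ay":0.0,"az":0.0},
  {"jaw":0.0,"x":0.0,"y":-7.5,"z":-5.0,"ax":0.0,"ay":0.0,"az":0.0},
  {"jaw":0.0,"x":0.0,"y":-7.5,"z":-5.0,"ax":0.0,"ay":0.0,"az":0.0},
])

```text
time_s: 11.67
eef_pos: [0.4438, 0.0877, 0.1079]
orientation: [[0.553, 0.833, 0.001], [0.833, -0.553, -0.0], [0.0, 0.001, -1.0]]
contact_force: [-0.1, 0.6, -0.9]
grip_width: 0.005
```

```bash
python3 -c "
from w import *; shot('side',14);shot('wrist',14)
from h import *
d=load('wrist14');print(tocl(d['s']['eef_pos']),d['s']['contact_force'])
crop(d,320,130,640,430,2,'pics/w14a.png')
crop(load('side14'),240,200,400,320,5,'pics/s14a.png')"
```

```text
11.6667 [0.4438 0.0877 0.1079] [ -3.2  -9.3 120.6  -0.   68.6  30.3] [-0.1  0.6 -0.9]
11.7167 [0.4445 0.0872 0.1079] [ -3.3  -9.2 120.5  -0.   68.6  30.3] [ 0.2 -0.6  0.3]
[-0.0914 -0.0005] [ 0.21156856 -0.59495946  0.27960085]
```

View pics/s14a.png

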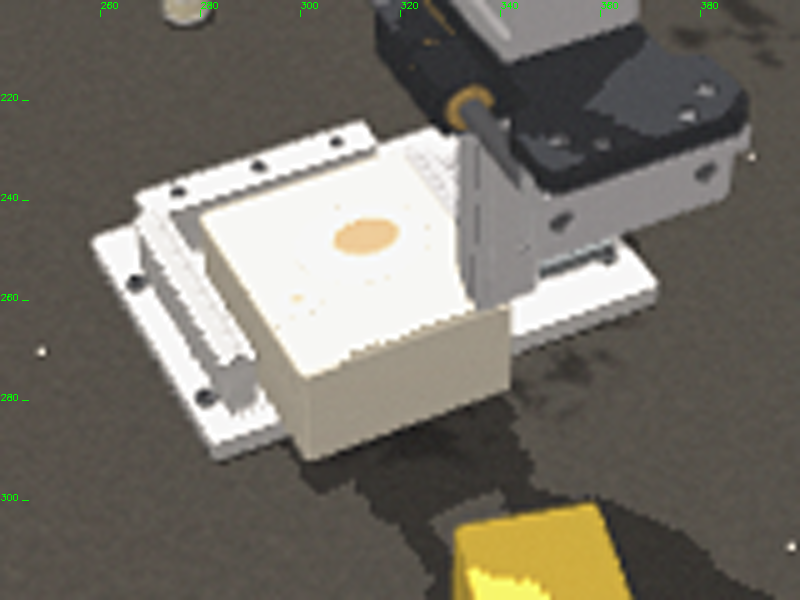

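View pics/w14a.png

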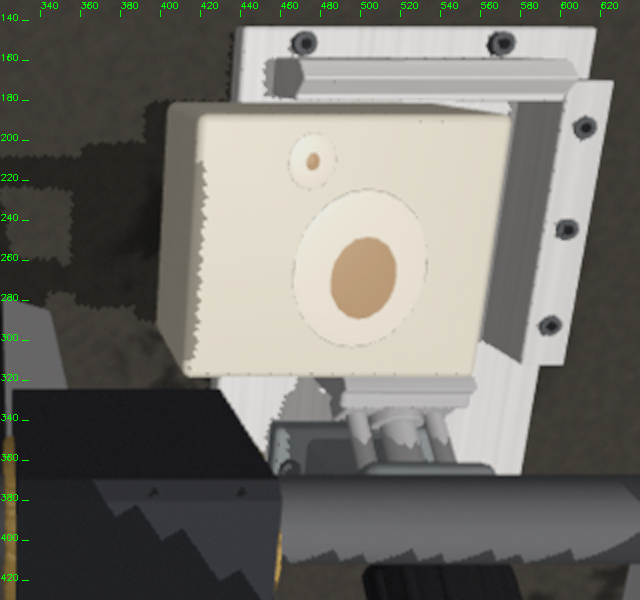

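Run:
```python
from h import *
d=load("wrist14");c=wcam(d,d["s"])
for p in [(418.5,187),(575,187.5),(556.5,318.5),(413.5,318)]: print(tocl(onz(d,c,p,.062)))
print([proj(d,c,[*tow((x,.045)),.04]).round(1) for x in (.012,.1)],[proj(d,c,[*tow((.104,y)),.038]).round(1) for y in (.04,-.05)])
```

```text
[-0.0274  0.0433]
[0.0709 0.0431]
[ 0.0718 -0.0454]
[-0.0255 -0.0451]
[array([468.8, 181.5]), array([598.2, 181.7])] [array([600.8, 188.9]), array([580.5, 311.1])]
```

Run:
```python
from h import *
d=load("wrist9");c=wcam(d,d["s"]);e=load("side9");ce=cam(e)
for p in [(222,188),(167,209),(150,319)]:
  for z in (0,.1,.12): print(p,z,tocl(onz(d,c,p,z)))
# triangulate top near-right corner of yellow: wrist(150,319)? side top-right (358,301)
for pw in [(222,188),(167,209),(150,319)]:
  for ps in [(332,304),(359,301)]:
    X,err=tri([ray(d,c,pw),ray(e,ce,ps)]);print(pw,ps,X.round(3),np.round(err[0],4),tocl(X))
crop(load('side14'),310,290,410,390,6,'pics/s14b.png')
crop(load('wrist14'),0,130,320,400,2,'pics/w14b.png')
```

```text
(222, 188) 0 [-0.1462  0.0409]
(222, 188) 0.1 [-0.1225  0.0507]
(222, 188) 0.12 [-0.1178  0.0527]
(167, 209) 0 [-0.1824  0.0274]
(167, 209) 0.1 [-0.1448  0.0424]
(167, 209) 0.12 [-0.1372  0.0455]
(150, 319) 0 [-0.2009 -0.049 ]
(150, 319) 0.1 [-0.1561 -0.0045]
(150, 319) 0.12 [-0.1472  0.0044]
(222, 188) (332, 304) [0.435 0.143 0.081] 0.0084 [-0.1298  0.0408]
(222, 188) (359, 301) [0.416 0.13  0.082] 0.0314 [-0.1393  0.0195]
(167, 209) (332, 304) [0.423 0.152 0.1  ] 0.0013 [-0.1453  0.0411]
(167, 209) (359, 301) [0.403 0.139 0.096] 0.0233 [-0.1547  0.0192]
(150, 319) (332, 304) [0.41  0.138 0.112] 0.0203 [-0.1479  0.0229]
(150, 319) (359, 301) [0.387 0.12  0.097] 0.0005 [-0.1574 -0.0053]
```

View pics/w14b.png

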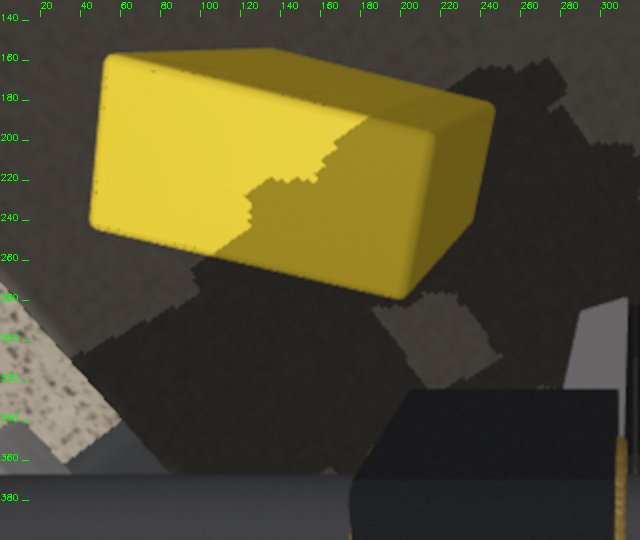

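drive_tool([
  {"jaw":0.0,"x":0.0,"y":2.5,"z":0.0,"ax":0.0,"ay":0.0,"az":0.0},
  {"jaw":0.0,"x":0.0,"y":4.5,"z":0.0,"ax":0.0,"ay":0.0,"az":0.0},
  {"jaw":0.0,"x":0.0,"y":4.5,"z":1.0,"ax":0.0,"ay":0.0,"az":0.0},
  {"jaw":0.0,"x":0.0,"y":4.5,"z":3.0,"ax":0.0,"ay":0.0,"az":0.0},
  {"jaw":0.0,"x":0.0,"y":4.5,"z":5.0,"ax":0.0,"ay":0.0,"az":0.0},
  {"jaw":0.0,"x":0.0,"y":4.5,"z":7.0,"ax":0.0,"ay":0.0,"az":0.0},
  {"jaw":0.0,"x":0.0,"y":4.5,"z":8.5,"ax":0.0,"ay":0.0,"az":0.0},
  {"jaw":0.0,"x":0.0,"y":4.5,"z":9.5,"ax":0.0,"ay":0.0,"az":0.0},
])

```text
time_s: 12.43
eef_pos: [0.4799, 0.0623, 0.0101]
orientation: [[0.554, 0.832, -0.004], [0.832, -0.554, 0.0], [-0.002, -0.004, -1.0]]
contact_force: [-0.6, -0.2, 0.6]
grip_width: 0.008
```

drive_tool([
  {"jaw":0.0,"x":0.0,"y":0.5,"z":0.0,"ax":0.0,"ay":0.0,"az":0.0},
  {"jaw":0.0,"x":0.0,"y":0.9,"z":0.0,"ax":0.0,"ay":0.0,"az":0.0},
  {"jaw":0.0,"x":0.0,"y":1.2,"z":0.0,"ax":0.0,"ay":0.0,"az":0.0},
  {"jaw":0.0,"x":0.0,"y":1.5,"z":0.0,"ax":0.0,"ay":0.0,"az":0.0},
])

```text
time_s: 12.77
eef_pos: [0.4947, 0.0539, 0.0134]
orientation: [[0.554, 0.832, 0.0], [0.832, -0.554, 0.0], [0.0, -0.0, -1.0]]
contact_force: [-1.2, 1.3, -0.9]
grip_width: 0.003
```

```bash
python3 -c "
from w import *; shot('side',15);shot('wrist',15)
from h import *
d=load('side15');print(tocl(d['s']['eef_pos']),d['s']['contact_force'])
crop(load('side15'),240,200,400,320,5,'pics/s15a.png')"
```

```text
12.7667 [0.4947 0.0539 0.0134] [ -6.9   6.1 117.    0.   56.9  26.8] [-1.2  1.3 -0.9]
12.8167 [0.4953 0.0536 0.0136] [ -6.9   6.1 117.    0.   56.9  26.8] [-1.6 -0.1 -1.3]
[-0.0311 -0.0004] [-1.17212257  1.27875035 -0.90471511]
```

View pics/s15a.png

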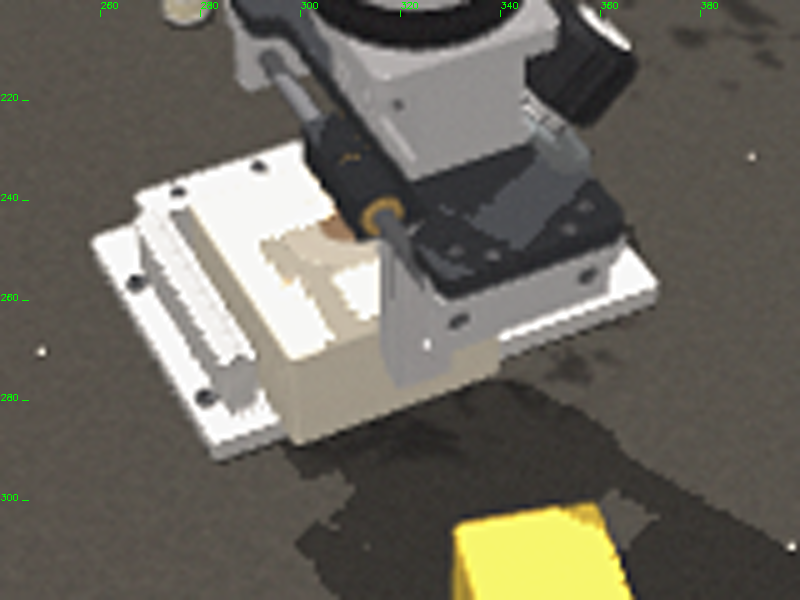

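View pics/wrist15.png

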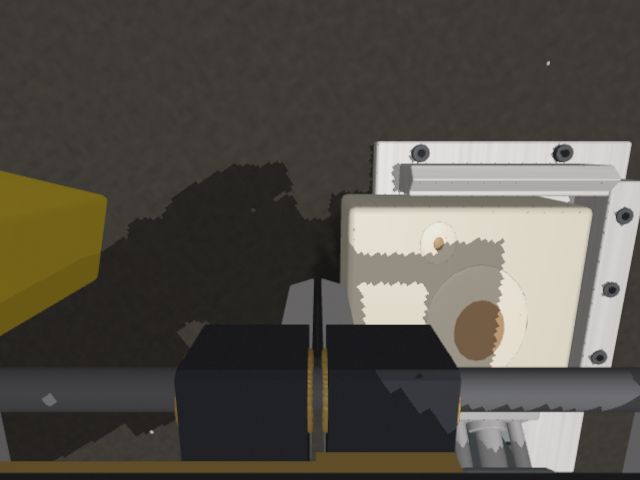

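Run:
```python
from h import *
d=load("wrist15");c=wcam(d,d["s"]);print(tocl(d["s"]["eef_pos"]))
for p in [(349,208),(592,208.5)]: print(tocl(onz(d,c,p,.062)))
```

```text
[-0.0305 -0.0004]
[-0.0174  0.0438]
[0.0803 0.0436]
```

drive_tool([
  {"jaw":0.0,"x":0.0,"y":0.4,"z":0.0,"ax":0.0,"ay":0.0,"az":0.0},
  {"jaw":0.0,"x":0.0,"y":0.8,"z":0.0,"ax":0.0,"ay":0.0,"az":0.0},
  {"jaw":0.0,"x":0.0,"y":1.1,"z":0.0,"ax":0.0,"ay":0.0,"az":0.0},
  {"jaw":0.0,"x":0.0,"y":1.4,"z":0.0,"ax":0.0,"ay":0.0,"az":0.0},
  {"jaw":0.0,"x":0.0,"y":1.6,"z":0.0,"ax":0.0,"ay":0.0,"az":0.0},
  {"jaw":0.0,"x":0.0,"y":1.8,"z":0.0,"ax":0.0,"ay":0.0,"az":0.0},
  {"jaw":0.0,"x":0.0,"y":2.0,"z":0.0,"ax":0.0,"ay":0.0,"az":0.0},
  {"jaw":0.0,"x":0.0,"y":2.0,"z":0.0,"ax":0.0,"ay":0.0,"az":0.0},
])

```text
time_s: 13.53
eef_pos: [0.5112, 0.0431, 0.0134]
orientation: [[0.554, 0.833, 0.0], [0.833, -0.554, 0.0], [0.0, 0.0, -1.0]]
contact_force: [-3.9, 2.0, 5.0]
grip_width: 0.003
```

drive_tool([
  {"jaw":0.0,"x":0.0,"y":0.1,"z":0.0,"ax":0.0,"ay":0.0,"az":0.0},
  {"jaw":0.0,"x":0.0,"y":0.2,"z":0.0,"ax":0.0,"ay":0.0,"az":0.0},
  {"jaw":0.0,"x":0.0,"y":0.2,"z":0.0,"ax":0.0,"ay":0.0,"az":0.0},
])

```text
time_s: 13.78
eef_pos: [0.5123, 0.0423, 0.0134]
orientation: [[0.554, 0.833, -0.001], [0.833, -0.554, 0.001], [0.0, -0.001, -1.0]]
contact_force: [-5.0, 3.4, 6.3]
grip_width: 0.004
```

```bash
python3 -c "
from w import *; shot('wrist',16)
from h import *
d=load('wrist16');print(tocl(d['s']['eef_pos']),d['s']['contact_force'])
crop(d,300,130,640,430,2,'pics/w16a.png')"
```

```text
13.7833 [0.5123 0.0423 0.0134] [ -8.    8.2 114.6   0.   57.2  25.6] [-5.   3.4  6.3]
[-0.01   -0.0003] [-5.00869644  3.4263119   6.27321263]
```

View pics/w16a.png

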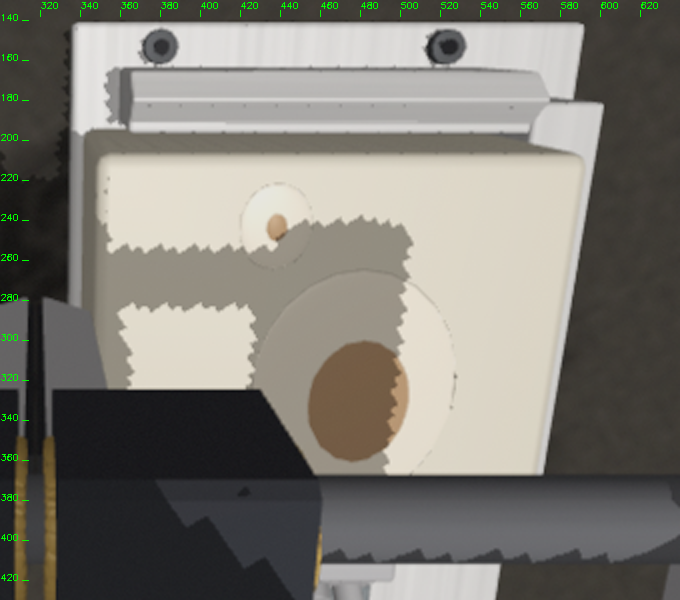

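drive_tool([
  {"jaw":0.0,"x":0.0,"y":0.1,"z":0.0,"ax":0.0,"ay":0.0,"az":0.0},
  {"jaw":0.0,"x":0.0,"y":0.15,"z":0.0,"ax":0.0,"ay":0.0,"az":0.0},
  {"jaw":0.0,"x":0.0,"y":0.2,"z":0.0,"ax":0.0,"ay":0.0,"az":0.0},
  {"jaw":0.0,"x":0.0,"y":0.2,"z":0.0,"ax":0.0,"ay":0.0,"az":0.0},
])

```text
time_s: 14.17
eef_pos: [0.5131, 0.0417, 0.0134]
orientation: [[0.554, 0.833, -0.003], [0.833, -0.554, 0.002], [-0.0, -0.004, -1.0]]
contact_force: [-7.7, 4.9, 8.9]
grip_width: 0.002
```

Run:
```python
from w import *; shot('wrist',17)
from h import *
d=load('wrist17');print(tocl(d['s']['eef_pos']),d['s']['contact_force'],d['s']['wrist_torque'])
crop(d,320,170,420,260,6,'pics/w17a.png')
c=wcam(d,d["s"])
for p in [(348,208),(348,207),(592,208.5)]: print(tocl(onz(d,c,p,.062)))
```

```text
14.1667 [0.5131 0.0417 0.0134] [-8.000e+00  8.400e+00  1.144e+02  1.000e-01  5.740e+01  2.550e+01] [-7.7  4.9  8.9]
[-0.0091 -0.0003] [-7.74738292  4.86967903  8.87761958] [0.92837062 1.39017262 0.02153837]
[0.0038 0.0438]
[0.0038 0.0442]
[0.1014 0.0438]
```

View pics/w17a.png

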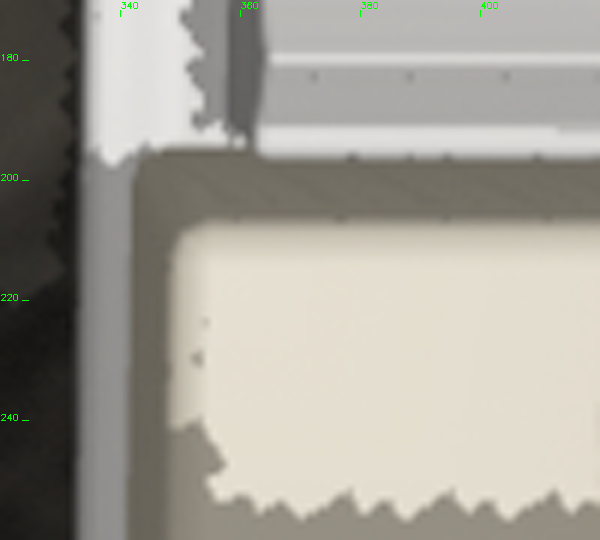

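drive_tool([
  {"jaw":0.0,"x":0.0,"y":0.1,"z":0.0,"ax":0.0,"ay":0.0,"az":0.0},
  {"jaw":0.0,"x":0.0,"y":0.2,"z":0.0,"ax":0.0,"ay":0.0,"az":0.0},
  {"jaw":0.0,"x":0.0,"y":0.2,"z":0.0,"ax":0.0,"ay":0.0,"az":0.0},
  {"jaw":0.0,"x":0.0,"y":0.2,"z":0.0,"ax":0.0,"ay":0.0,"az":0.0},
])

```text
time_s: 14.55
eef_pos: [0.513, 0.0418, 0.0134]
orientation: [[0.554, 0.833, -0.007], [0.833, -0.554, 0.004], [-0.001, -0.008, -1.0]]
contact_force: [-14.5, 9.1, 15.7]
grip_width: 0.007
```

Run:
```python
from plant import ctrl
from h import *
s=ctrl.sense();print(tocl(s['eef_pos']),s['contact_force'],s['wrist_torque'])
```

```text
[-0.0092 -0.0004] [-14.50379678   9.06710158  15.6923956 ] [ 1.55978886  2.46599935 -0.0307955 ]
```

drive_tool([
  {"jaw":0.0,"x":0.0,"y":-0.8,"z":0.0,"ax":0.0,"ay":0.0,"az":0.0},
  {"jaw":0.0,"x":0.0,"y":-1.5,"z":0.0,"ax":0.0,"ay":0.0,"az":0.0},
  {"jaw":0.0,"x":0.0,"y":-1.7,"z":-3.0,"ax":0.0,"ay":0.0,"az":0.0},
  {"jaw":0.0,"x":0.0,"y":-1.7,"z":-6.5,"ax":0.0,"ay":0.0,"az":0.0},
  {"jaw":0.0,"x":0.0,"y":-2.5,"z":-10.0,"ax":0.0,"ay":0.0,"az":0.0},
  {"jaw":0.5,"x":-1.5,"y":-3.0,"z":-13.5,"ax":0.0,"ay":0.0,"az":0.0},
  {"jaw":0.7,"x":-4.0,"y":-3.0,"z":-16.5,"ax":0.0,"ay":0.0,"az":0.0},
  {"jaw":0.7,"x":-5.0,"y":-3.0,"z":-18.0,"ax":0.0,"ay":0.0,"az":0.0},
])

```text
time_s: 15.22
eef_pos: [0.4646, 0.0129, 0.1975]
orientation: [[0.554, 0.833, 0.008], [0.833, -0.554, -0.003], [0.002, 0.009, -1.0]]
contact_force: [-0.6, -0.2, 0.2]
grip_width: 0.18
```

Run:
```python
from w import *; shot('wrist',18);shot('side',18);shot('scene',18)
from h import *
d=load('wrist18')
crop(d,330,20,560,290,3,'pics/w18a.png') if 0 else None
crop(d,320,100,560,330,3,'pics/w18a.png')
crop(load('side18'),240,180,400,300,5,'pics/s18a.png')
```

```text
15.2167 [0.4646 0.0129 0.1975] [-1.240e+01 -1.340e+01  1.144e+02 -1.000e-01  7.860e+01  2.130e+01] [-0.6 -0.2  0.2]
15.2667 [0.4656 0.0121 0.1993] [-1.240e+01 -1.350e+01  1.143e+02 -1.000e-01  7.860e+01  2.130e+01] [0.9 0.  1.6]
15.3167 [0.4654 0.0131 0.1967] [-12.4 -13.3 114.4  -0.   78.4  21.4] [ 0.3  0.  -0.2]
```

View pics/wrist18.png

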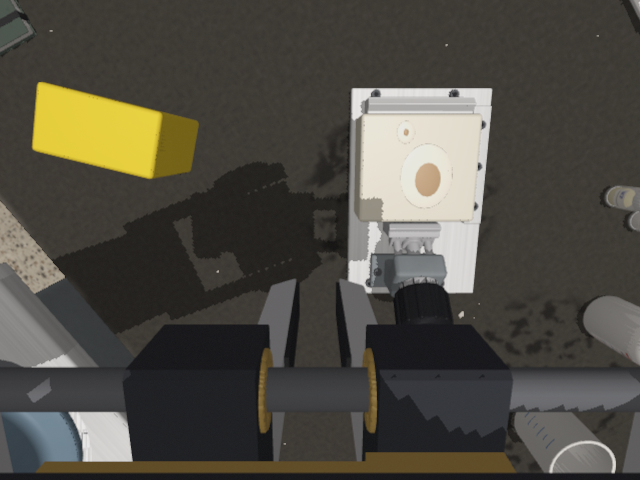

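View pics/s18a.png

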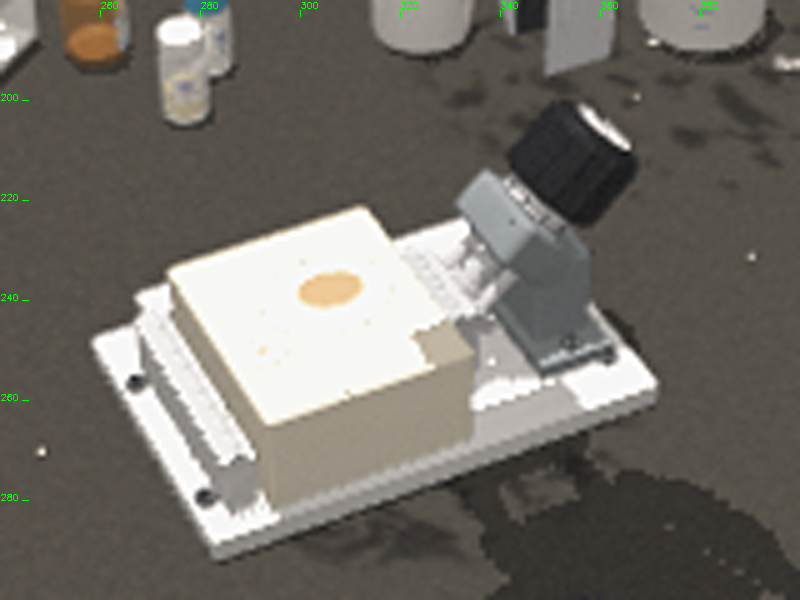

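Run:
```python
from h import *
d=load("wrist8");H=np.linalg.inv(d["hand_eye"])
for z in (0,-.015,-.028):
  for y in (-.0125,.0125):
    p=d["mtx"]@(H[:3,:3]@[0.008,y,z]+H[:3,3]);print(z,y,p[:2]/p[2])
d=load("wrist8");crop(d,260,250,380,380,5,"pics/w8f.png")
d=load("side18");c=cam(d);d2=load("wrist1");c2=wcam(d2,d2["s"]);d3=load("scene18");
X,e=tri([ray(d2,c2,(459.5,226)),ray(d,c,(361,205.4))]);print("knob top",X,e,tocl(X))
crop(d3,240,150,400,270,5,"pics/sc18.png")
```

```text
0 -0.0125 [293.15389978 261.73401967]
0 0.0125 [339.59822133 261.76866286]
-0.015 -0.0125 [291.44851344 269.88002722]
-0.015 0.0125 [341.2110339  269.91653759]
-0.028 -0.0125 [289.76038209 277.94361396]
-0.028 0.0125 [342.80751231 277.98189276]
knob top [ 0.49594497 -0.0986652   0.10694393] [np.float64(0.001861759899806159), np.float64(0.001861759899806253)] [ 0.0544 -0.1267]
```

View pics/w8f.png

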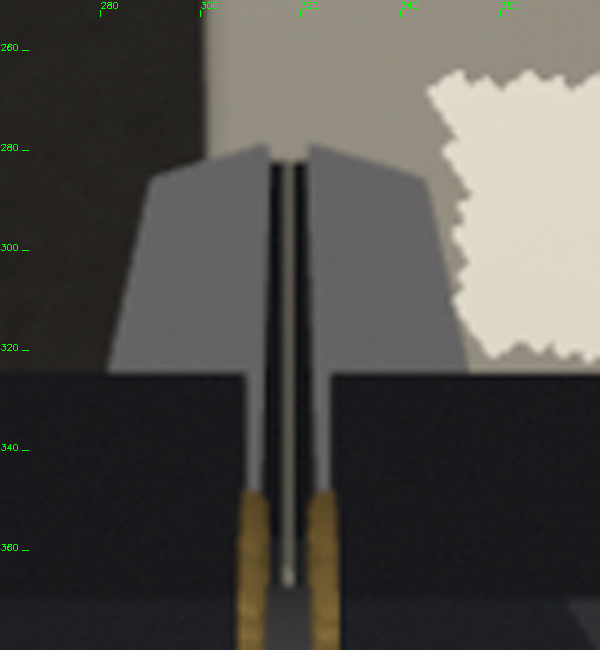

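View pics/side18.png

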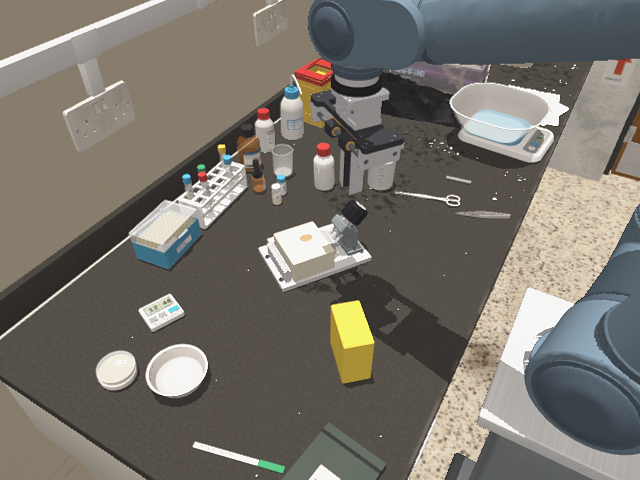

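Run:
```python
from h import *
from scipy.spatial.transform import Rotation as Ro
d=load("side18");c=cam(d);s=load("scene18")["s"]
for n,p in dict(bottle=(325,186),beaker=(381,186)).items(): X=onz(d,c,p,0);print(n,X.round(3),tocl(X))
R=s["orientation"];t=s["eef_pos"]
C3=np.eye(3);C3[:2,:2]=CR
K=np.array([*tow((.0547,-.113)),.094]);a=C3@[0,.7071,-.7071]
Tz=a;Ty=C3@[1,0,0];Tx=np.cross(Ty,Tz);Rt=np.c_[Tx,Ty,Tz]
print("K",K,"t",t,tocl(t))
for so in (.15,.08): 
    P=K+a*(.043-so);print(so,P,"shift cm",(R.T@(P-t)*100).round(2),"rot",Ro.from_matrix(R.T@Rt).as_rotvec().round(3))
```

```text
bottle [ 0.661 -0.248  0.   ] [ 0.2745 -0.1591]
beaker [ 0.542 -0.316  0.   ] [ 0.2133 -0.282 ]
K [ 0.50378585 -0.0873843   0.094     ] t [0.4654063  0.01305475 0.19669065] [-0.0329 -0.0506]
0.15 [ 0.46186787 -0.15037059  0.1696597 ] shift cm [-13.79   8.76   2.74] rot [0.009 0.782 0.002]
0.08 [ 0.48929085 -0.10916461  0.1201627 ] shift cm [-8.86  8.71  7.71] rot [0.009 0.782 0.002]
```

drive_tool([
  {"jaw":0.9,"x":-2.5,"y":1.5,"z":-1.0,"ax":0.0,"ay":0.09,"az":0.0},
  {"jaw":0.9,"x":-5.0,"y":3.0,"z":-1.0,"ax":0.0,"ay":0.19,"az":0.0},
  {"jaw":0.9,"x":-7.5,"y":4.5,"z":-1.0,"ax":0.0,"ay":0.29,"az":0.0},
  {"jaw":0.9,"x":-10.0,"y":6.0,"z":-1.0,"ax":0.0,"ay":0.39,"az":0.0},
  {"jaw":0.9,"x":-12.0,"y":7.5,"z":0.0,"ax":0.0,"ay":0.49,"az":0.0},
  {"jaw":0.9,"x":-13.8,"y":8.8,"z":1.0,"ax":0.0,"ay":0.59,"az":0.0},
  {"jaw":0.9,"x":-13.8,"y":8.8,"z":2.0,"ax":0.0,"ay":0.69,"az":0.0},
  {"jaw":0.9,"x":-13.8,"y":8.8,"z":2.7,"ax":0.0,"ay":0.782,"az":0.0},
])

```text
time_s: 16.03
eef_pos: [0.4595, -0.1498, 0.1634]
orientation: [[0.395, 0.83, 0.393], [0.585, -0.557, 0.59], [0.708, -0.003, -0.706]]
contact_force: [-1.0, 0.3, -0.4]
grip_width: 0.872
```

drive_tool([
  {"jaw":0.9,"x":0.0,"y":0.0,"z":0.0,"ax":0.0,"ay":0.0,"az":0.0},
  {"jaw":0.9,"x":0.0,"y":0.0,"z":0.0,"ax":0.0,"ay":0.0,"az":0.0},
])

```text
time_s: 16.2
eef_pos: [0.4592, -0.1482, 0.1632]
orientation: [[0.398, 0.832, 0.388], [0.587, -0.555, 0.589], [0.705, -0.006, -0.709]]
contact_force: [-0.2, 0.3, 0.8]
grip_width: 0.897
```

Run:
```python
from w import *; shot('wrist',19);shot('side',19)
print(ctrl.sense()["orientation"].round(3))
```

```text
16.2 [ 0.4592 -0.1482  0.1632] [-58.2  -3.  119.   39.9  87.4 -34.7] [-0.2  0.3  0.8]
16.25 [ 0.46   -0.1484  0.1648] [-58.1  -3.2 118.9  39.9  87.5 -34.7] [0.2 0.1 1. ]
[[ 0.393  0.833  0.389]
 [ 0.592 -0.553  0.586]
 [ 0.704 -0.    -0.711]]
```

View pics/wrist19.png

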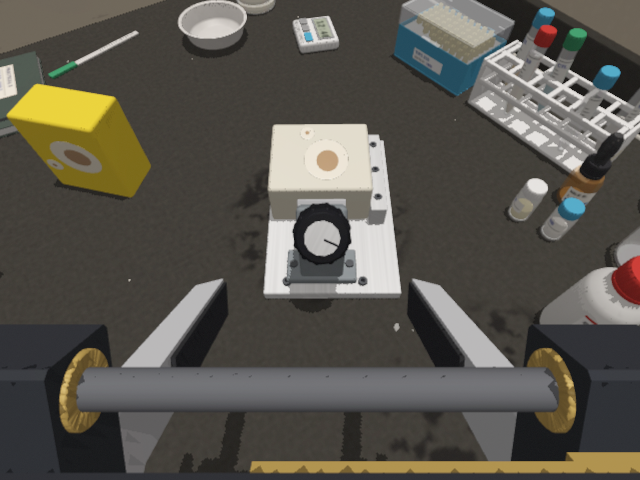

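View pics/side19.png

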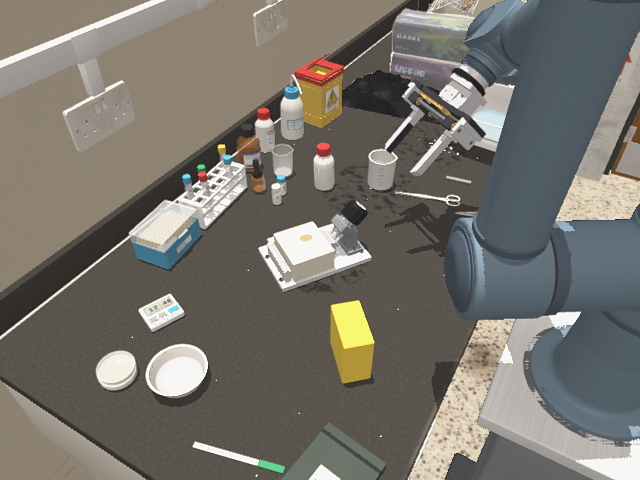

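Run:
```python
from h import *
d=load("wrist19");c=wcam(d,d["s"])
crop(d,260,120,410,310,4,"pics/w19a.png")
# plane perpendicular to axis through the nominal top centre
C3=np.eye(3);C3[:2,:2]=CR;n=C3@[0,-.7071,.7071]
K=np.array([*tow((.0547,-.113)),.094])
C,v=ray(d,c,(322.5,237.5)); P=C+v*(n@(K+.018*n-C))/(n@v); print(P,tocl(P),P-(K+.018*n))
print("K-centre est clamp",tocl(P-.018*n),(P-.018*n)[2])
print("bed",[tocl(onz(d,c,p,.012)) for p in [(264.5,294),(400,292)]])
print("block",[tocl(onz(d,c,p,.062)) for p in [(272,190),(371,190)]])
```

```text
[ 0.49645061 -0.09936169  0.10542052] [ 0.0552 -0.127 ] [-0.00028362 -0.00138156 -0.00130728]
K-centre est clamp [ 0.0552 -0.1143] 0.09269272420976434
bed [array([ 0.0013, -0.1302]), array([ 0.1284, -0.1286])]
block [array([ 0.0087, -0.0464]), array([ 0.1015, -0.0469])]
```

View pics/w19a.png

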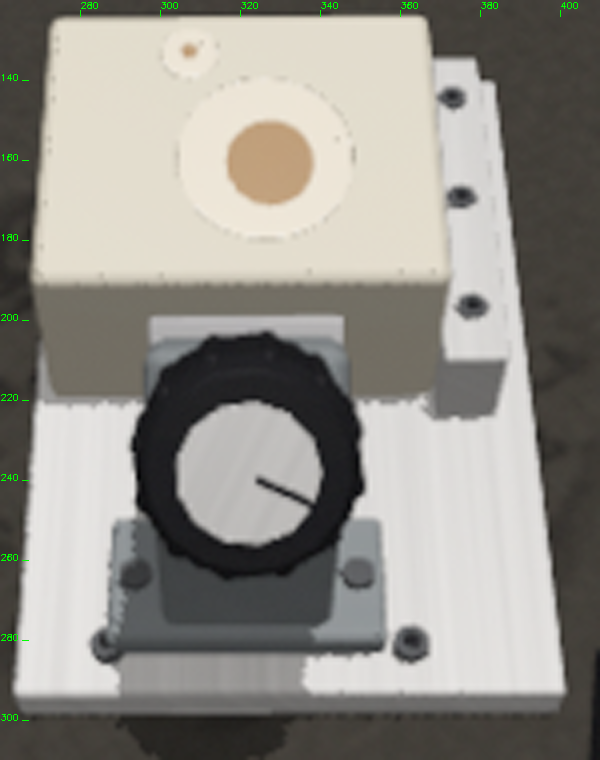

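drive_tool([
  {"jaw":0.9,"x":0.0,"y":0.0,"z":0.0,"ax":0.0,"ay":0.0,"az":-0.12},
  {"jaw":0.9,"x":0.0,"y":0.0,"z":0.0,"ax":0.0,"ay":0.0,"az":-0.24},
  {"jaw":0.9,"x":0.0,"y":0.0,"z":0.0,"ax":0.0,"ay":0.0,"az":-0.36},
  {"jaw":0.9,"x":0.0,"y":0.0,"z":0.0,"ax":0.0,"ay":0.0,"az":-0.48},
  {"jaw":0.9,"x":0.0,"y":0.0,"z":0.0,"ax":0.0,"ay":0.0,"az":-0.6},
  {"jaw":0.9,"x":0.0,"y":0.0,"z":0.0,"ax":0.0,"ay":0.0,"az":-0.72},
  {"jaw":0.9,"x":0.0,"y":0.0,"z":0.0,"ax":0.0,"ay":0.0,"az":-0.84},
  {"jaw":0.9,"x":0.0,"y":0.0,"z":0.0,"ax":0.0,"ay":0.0,"az":-0.96},
])

```text
time_s: 16.97
eef_pos: [0.461, -0.1484, 0.1671]
orientation: [[-0.464, 0.796, 0.389], [0.792, 0.175, 0.585], [0.397, 0.58, -0.711]]
contact_force: [-0.0, -1.0, 0.3]
grip_width: 0.901
```

drive_tool([
  {"jaw":0.9,"x":0.0,"y":0.0,"z":0.0,"ax":0.0,"ay":0.0,"az":-0.04},
  {"jaw":0.9,"x":0.0,"y":0.0,"z":0.0,"ax":0.0,"ay":0.0,"az":-0.04},
])

```text
time_s: 17.13
eef_pos: [0.4609, -0.1484, 0.1671]
orientation: [[-0.491, 0.779, 0.39], [0.785, 0.202, 0.585], [0.377, 0.593, -0.711]]
contact_force: [0.3, -0.1, 0.2]
grip_width: 0.898
```

```bash
cat > kn.py <<'E'
from w import *
from h import *
from scipy.spatial.transform import Rotation as Ro
C3=np.eye(3);C3[:2,:2]=CR;a=C3@[0,.70711,-.70711]
def rep(Kc=(.055,-.1137,.0935)):
    s=ctrl.sense();R=s["orientation"];t=s["eef_pos"];K=np.array([*tow(Kc[:2]),Kc[2]])
    print(s["time_s"],"q6",s["q"].round(1),"grip",s["grip_width"],"F",s["contact_force"].round(1),"M",s["wrist_torque"].round(2))
    e=np.cross(R[:,2],a);print("axis err in tool",(R.T@e).round(4),"knob centre in tool cm",(R.T@(K-t)*100).round(2),"M tool",(R.T@s["wrist_torque"]).round(2))
E
python3 -c "
from kn import *;rep();shot('wrist',20)"
```

```text
17.1333 q6 [-58.   -3.4 118.8  39.9  87.5 -92.1] grip 0.8982543981893101 F [ 0.3 -0.1  0.2] M [-0.25  0.07  0.03]
axis err in tool [-0.0048  0.0032  0.    ] knob centre in tool cm [-0.14  0.18 10.42] M tool [ 0.19 -0.16 -0.07]
17.1333 [ 0.4609 -0.1484  0.1671] [-58.   -3.4 118.8  39.9  87.5 -92.1] [ 0.3 -0.1  0.2]
```

View pics/wrist20.png

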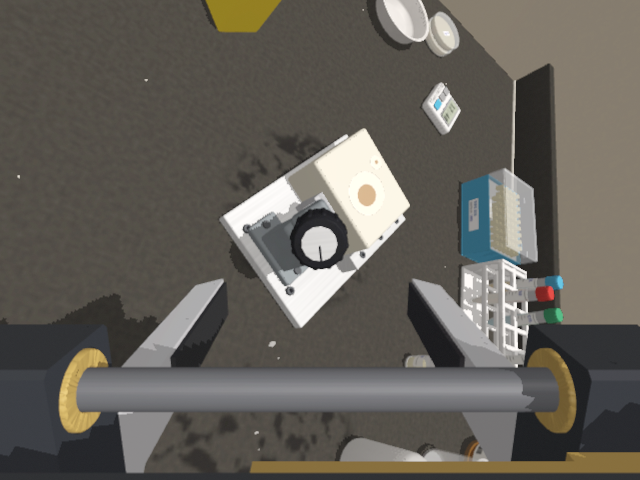

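```bash
python3 -c "
from kn import *
d=load('wrist20');H=np.array(d['hand_eye'])
v=H[:3,:3]@np.linalg.solve(d['mtx'],[319.5,243,1]);o=H[:3,3];print(o+v*(.086-o[2])/v[2])
"
```

```text
[-0.00164109  0.00119034  0.086     ]
```

drive_tool([
  {"jaw":0.9,"x":-0.15,"y":0.15,"z":3.0,"ax":0.0,"ay":0.0,"az":0.0},
  {"jaw":0.9,"x":-0.15,"y":0.15,"z":6.0,"ax":0.0,"ay":0.0,"az":0.0},
  {"jaw":0.9,"x":-0.15,"y":0.15,"z":9.0,"ax":0.0,"ay":0.0,"az":0.0},
  {"jaw":0.9,"x":-0.15,"y":0.15,"z":11.0,"ax":0.0,"ay":0.0,"az":0.0},
  {"jaw":0.9,"x":-0.15,"y":0.15,"z":12.0,"ax":0.0,"ay":0.0,"az":0.0},
  {"jaw":0.9,"x":-0.15,"y":0.15,"z":13.0,"ax":0.0,"ay":0.0,"az":0.0},
  {"jaw":0.9,"x":-0.15,"y":0.15,"z":13.0,"ax":0.0,"ay":0.0,"az":0.0},
])

```text
time_s: 17.77
eef_pos: [0.5127, -0.0725, 0.0735]
orientation: [[-0.489, 0.781, 0.389], [0.784, 0.199, 0.588], [0.382, 0.592, -0.71]]
contact_force: [0.8, -0.5, -0.5]
grip_width: 0.903
```

```bash
python3 -c "
from kn import *;rep();shot('wrist',21);shot('side',21);shot('scene',21)
crop(load('side21'),280,130,440,290,4,'pics/s21a.png')
crop(load('scene21'),280,130,440,290,4,'pics/sc21a.png')"
```

```text
17.7667 q6 [-47.1   5.6 121.6  45.9  72.7 -93. ] grip 0.9028118200553605 F [ 0.8 -0.5 -0.5] M [-0.29  0.01 -0.05]
axis err in tool [-0.0039  0.0002  0.    ] knob centre in tool cm [-0.02  0.17 -2.69] M tool [ 0.13 -0.25 -0.07]
17.7667 [ 0.5127 -0.0725  0.0735] [-47.1   5.6 121.6  45.9  72.7 -93. ] [ 0.8 -0.5 -0.5]
17.8167 [ 0.5129 -0.0735  0.0742] [-47.1   5.6 121.6  45.8  72.7 -93. ] [ 0.4 -0.2 -0.4]
17.8667 [ 0.5132 -0.0742  0.0746] [-47.2   5.5 121.5  45.8  72.7 -93. ] [ 0.6 -1.4 -0. ]
```

View pics/wrist21.png

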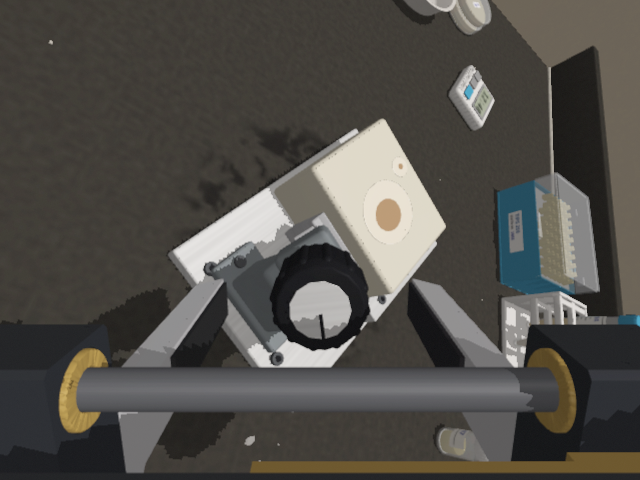

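View pics/s21a.png

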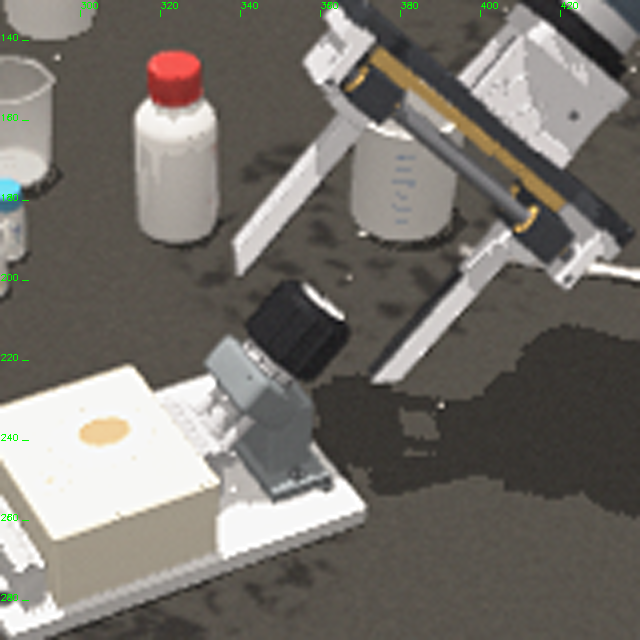

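View pics/sc21a.png

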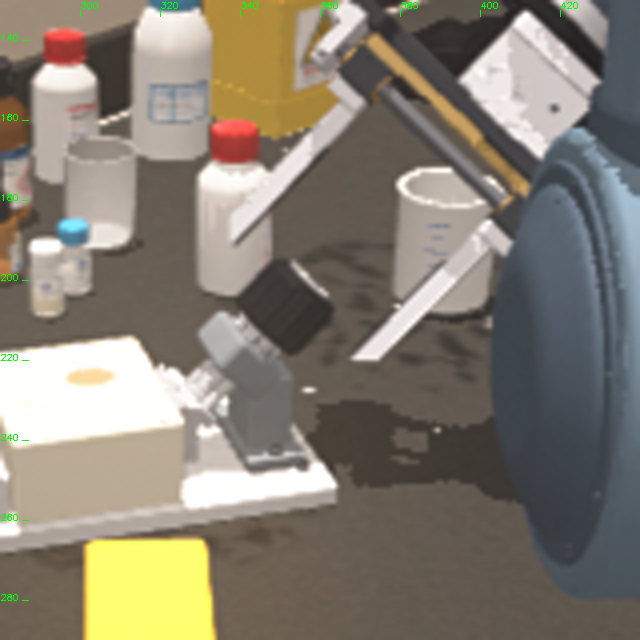

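drive_tool([
  {"jaw":0.9,"x":0.0,"y":0.1,"z":0.6,"ax":0.0,"ay":0.0,"az":0.0},
  {"jaw":0.9,"x":0.0,"y":0.1,"z":1.2,"ax":0.0,"ay":0.0,"az":0.0},
  {"jaw":0.9,"x":0.0,"y":0.1,"z":1.7,"ax":0.0,"ay":0.0,"az":0.0},
  {"jaw":0.9,"x":0.0,"y":0.1,"z":1.7,"ax":0.0,"ay":0.0,"az":0.0},
])

```text
time_s: 18.25
eef_pos: [0.5198, -0.0627, 0.0617]
orientation: [[-0.488, 0.781, 0.389], [0.785, 0.198, 0.588], [0.382, 0.592, -0.709]]
contact_force: [-0.3, 0.7, -0.5]
grip_width: 0.9
```

```bash
python3 -c "
from kn import *;rep();shot('side',22)
crop(load('side22'),300,150,420,270,5,'pics/s22a.png')"
```

```text
18.25 q6 [-45.6   7.1 121.6  46.9  70.8 -93.3] grip 0.89962257620771 F [-0.3  0.7 -0.5] M [-0.26  0.12  0.04]
axis err in tool [-0.0034  0.0004  0.    ] knob centre in tool cm [ 0.    0.12 -4.38] M tool [ 0.24 -0.15 -0.06]
18.25 [ 0.5198 -0.0627  0.0617] [-45.6   7.1 121.6  46.9  70.8 -93.3] [-0.3  0.7 -0.5]
```

View pics/s22a.png

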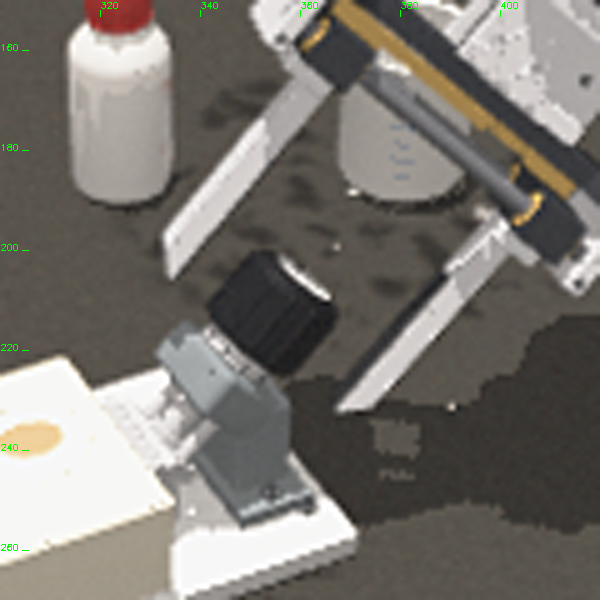

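drive_tool([
  {"jaw":0.9,"x":0.0,"y":0.1,"z":0.5,"ax":0.0,"ay":0.0,"az":0.0},
  {"jaw":0.4,"x":0.0,"y":0.1,"z":0.5,"ax":0.0,"ay":0.0,"az":0.0},
  {"jaw":0.3,"x":0.0,"y":0.1,"z":0.5,"ax":0.0,"ay":0.0,"az":0.0},
  {"jaw":0.3,"x":0.0,"y":0.1,"z":0.5,"ax":0.0,"ay":0.0,"az":0.0},
  {"jaw":0.3,"x":0.0,"y":0.1,"z":0.5,"ax":0.0,"ay":0.0,"az":0.0},
  {"jaw":0.3,"x":0.0,"y":0.1,"z":0.5,"ax":0.0,"ay":0.0,"az":0.0},
  {"jaw":0.3,"x":0.0,"y":0.1,"z":0.5,"ax":0.0,"ay":0.0,"az":0.0},
  {"jaw":0.3,"x":0.0,"y":0.1,"z":0.5,"ax":0.0,"ay":0.0,"az":0.0},
])

```text
time_s: 18.97
eef_pos: [0.5223, -0.0606, 0.0591]
orientation: [[-0.488, 0.781, 0.389], [0.785, 0.199, 0.586], [0.38, 0.592, -0.711]]
contact_force: [-3.1, -1.9, 1.0]
grip_width: 0.459
```

```bash
python3 -c "
from kn import *;rep();shot('side',23);shot('wrist',23)
crop(load('side23'),300,150,420,270,5,'pics/s23a.png')"
```

```text
18.9667 q6 [-45.1   7.5 121.5  47.1  70.3 -93.3] grip 0.45870571839105373 F [-3.1 -1.9  1. ] M [-0.39  0.46  0.23]
axis err in tool [-0.0047  0.0019 -0.    ] knob centre in tool cm [ 0.06  0.03 -4.78] M tool [ 0.64 -0.07 -0.04]
18.9667 [ 0.5223 -0.0606  0.0591] [-45.1   7.5 121.5  47.1  70.3 -93.3] [-3.1 -1.9  1. ]
19.0167 [ 0.5223 -0.0606  0.0591] [-45.1   7.5 121.5  47.1  70.3 -93.3] [-4.4 -3.6  0.4]
```

View pics/s23a.png

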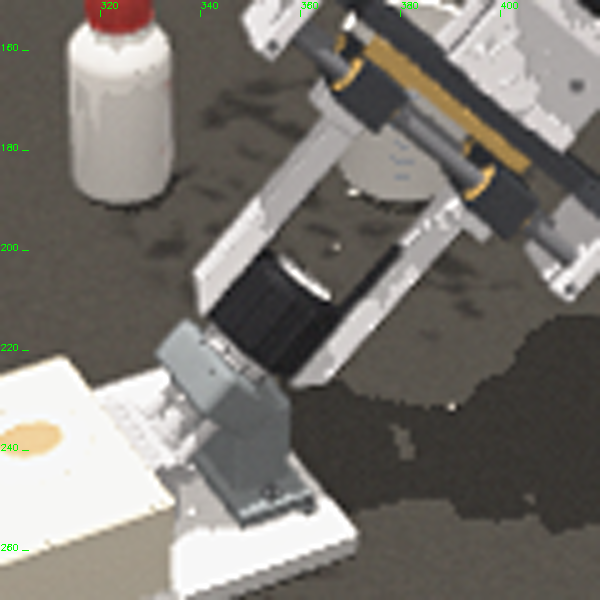

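View pics/wrist23.png

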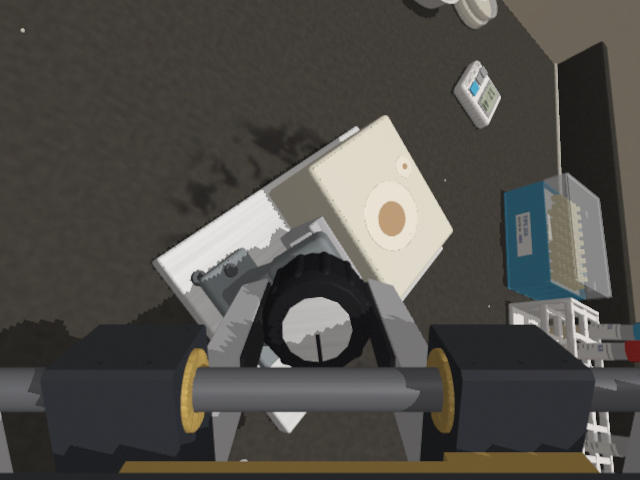

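drive_tool([
  {"jaw":0.3,"x":0.0,"y":0.0,"z":0.0,"ax":0.0,"ay":0.0,"az":0.1},
  {"jaw":0.3,"x":0.0,"y":0.0,"z":0.0,"ax":0.0,"ay":0.0,"az":0.2},
  {"jaw":0.3,"x":0.0,"y":0.0,"z":0.0,"ax":0.0,"ay":0.0,"az":0.3},
  {"jaw":0.3,"x":0.0,"y":0.0,"z":0.0,"ax":0.0,"ay":0.0,"az":0.4},
  {"jaw":0.3,"x":0.0,"y":0.0,"z":0.0,"ax":0.0,"ay":0.0,"az":0.5},
  {"jaw":0.3,"x":0.0,"y":0.0,"z":0.0,"ax":0.0,"ay":0.0,"az":0.6},
  {"jaw":0.3,"x":0.0,"y":0.0,"z":0.0,"ax":0.0,"ay":0.0,"az":0.7},
  {"jaw":0.3,"x":0.0,"y":0.0,"z":0.0,"ax":0.0,"ay":0.0,"az":0.8},
])

```text
time_s: 19.73
eef_pos: [0.5216, -0.0604, 0.0588]
orientation: [[0.224, 0.894, 0.388], [0.688, -0.427, 0.587], [0.69, 0.135, -0.711]]
contact_force: [-6.7, -3.6, 1.3]
grip_width: 0.462
```

```bash
python3 -c "
from kn import *;rep();shot('wrist',24)"
```

```text
19.7333 q6 [-45.1   7.5 121.5  47.   70.3 -47.2] grip 0.4622781814151997 F [-6.7 -3.6  1.3] M [-0.66  0.97  0.71]
axis err in tool [-0.0034  0.0048  0.    ] knob centre in tool cm [ 0.09  0.05 -4.79] M tool [ 1.01 -0.91 -0.19]
19.7333 [ 0.5216 -0.0604  0.0588] [-45.1   7.5 121.5  47.   70.3 -47.2] [-6.7 -3.6  1.3]
```

View pics/wrist24.png

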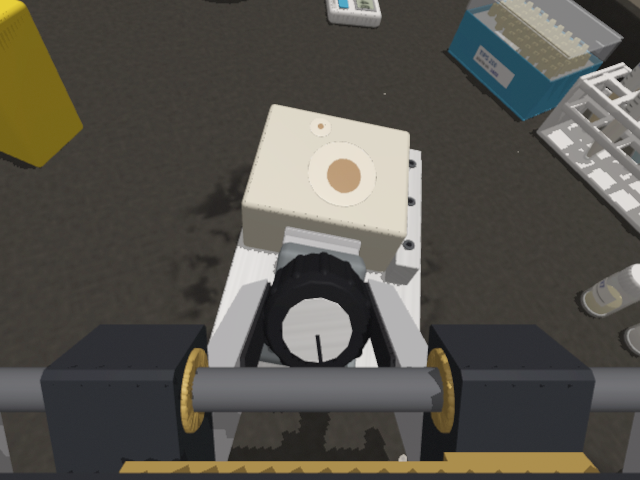

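drive_tool([
  {"jaw":0.3,"x":0.0,"y":0.0,"z":0.0,"ax":0.0,"ay":0.0,"az":0.1},
  {"jaw":0.3,"x":0.0,"y":0.0,"z":0.0,"ax":0.0,"ay":0.0,"az":0.2},
  {"jaw":0.3,"x":0.0,"y":0.0,"z":0.0,"ax":0.0,"ay":0.0,"az":0.3},
  {"jaw":0.3,"x":0.0,"y":0.0,"z":0.0,"ax":0.0,"ay":0.0,"az":0.4},
  {"jaw":0.3,"x":0.0,"y":0.0,"z":0.0,"ax":0.0,"ay":0.0,"az":0.5},
  {"jaw":0.3,"x":0.0,"y":0.0,"z":0.0,"ax":0.0,"ay":0.0,"az":0.6},
  {"jaw":0.3,"x":0.0,"y":0.0,"z":0.0,"ax":0.0,"ay":0.0,"az":0.7},
  {"jaw":0.3,"x":0.0,"y":0.0,"z":0.0,"ax":0.0,"ay":0.0,"az":0.8},
])

```text
time_s: 20.45
eef_pos: [0.521, -0.0599, 0.0589]
orientation: [[0.798, 0.463, 0.386], [0.173, -0.79, 0.588], [0.577, -0.403, -0.71]]
contact_force: [-10.6, -3.9, 3.7]
grip_width: 0.46
```

```bash
python3 -c "
from kn import *;rep();shot('wrist',25)"
```

```text
20.45 q6 [-45.1   7.5 121.5  47.   70.4  -1.3] grip 0.4595884822917582 F [-10.6  -3.9   3.7] M [-0.18  1.26  1.1 ]
axis err in tool [-0.001   0.0064  0.    ] knob centre in tool cm [ 0.12  0.04 -4.79] M tool [ 0.71 -1.52 -0.11]
20.45 [ 0.521  -0.0599  0.0589] [-45.1   7.5 121.5  47.   70.4  -1.3] [-10.6  -3.9   3.7]
```

View pics/wrist25.png

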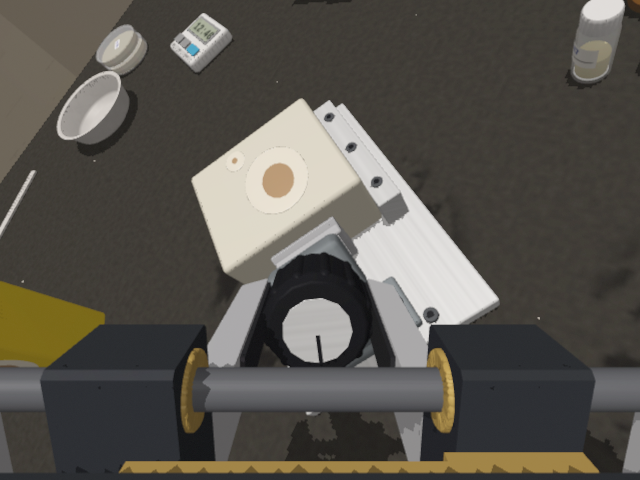

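drive_tool([
  {"jaw":0.3,"x":-0.1,"y":-0.05,"z":0.0,"ax":0.0,"ay":0.0,"az":0.1},
  {"jaw":0.3,"x":-0.1,"y":-0.05,"z":0.0,"ax":0.0,"ay":0.0,"az":0.2},
  {"jaw":0.3,"x":-0.1,"y":-0.05,"z":0.0,"ax":0.0,"ay":0.0,"az":0.3},
  {"jaw":0.3,"x":-0.1,"y":-0.05,"z":0.0,"ax":0.0,"ay":0.0,"az":0.4},
  {"jaw":0.3,"x":-0.1,"y":-0.05,"z":0.0,"ax":0.0,"ay":0.0,"az":0.5},
  {"jaw":0.3,"x":-0.1,"y":-0.05,"z":0.0,"ax":0.0,"ay":0.0,"az":0.6},
  {"jaw":0.3,"x":-0.1,"y":-0.05,"z":0.0,"ax":0.0,"ay":0.0,"az":0.7},
  {"jaw":0.3,"x":-0.1,"y":-0.05,"z":0.0,"ax":0.0,"ay":0.0,"az":0.8},
])

```text
time_s: 21.17
eef_pos: [0.5208, -0.0594, 0.0593]
orientation: [[0.888, -0.248, 0.388], [-0.445, -0.674, 0.589], [0.116, -0.696, -0.709]]
contact_force: [-7.1, -1.0, 3.1]
grip_width: 0.462
```

```bash
python3 -c "
from kn import *;rep();shot('wrist',26)"
```

```text
21.1667 q6 [-45.2   7.4 121.6  47.1  70.5  44.3] grip 0.4623317922639387 F [-7.1 -1.   3.1] M [0.05 0.32 1.2 ]
axis err in tool [ 0.0022  0.0039 -0.    ] knob centre in tool cm [ 0.15 -0.02 -4.79] M tool [ 0.04 -1.06 -0.64]
21.1667 [ 0.5208 -0.0594  0.0593] [-45.2   7.4 121.6  47.1  70.5  44.3] [-7.1 -1.   3.1]
```

View pics/wrist26.png

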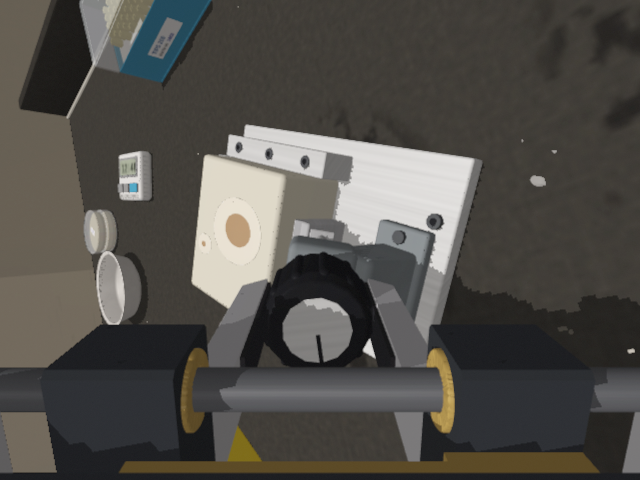

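drive_tool([
  {"jaw":0.3,"x":0.0,"y":0.0,"z":0.0,"ax":0.0,"ay":0.0,"az":0.1},
  {"jaw":0.3,"x":0.0,"y":0.0,"z":0.0,"ax":0.0,"ay":0.0,"az":0.2},
  {"jaw":0.3,"x":0.0,"y":0.0,"z":0.0,"ax":0.0,"ay":0.0,"az":0.3},
])

```text
time_s: 21.47
eef_pos: [0.5209, -0.0591, 0.0595]
orientation: [[0.774, -0.5, 0.388], [-0.625, -0.511, 0.59], [-0.096, -0.699, -0.708]]
contact_force: [-7.0, -0.1, 4.8]
grip_width: 0.463
```

```bash
python3 -c "
from kn import *;rep();shot('wrist',27);shot('side',27)
crop(load('wrist27'),200,180,440,400,3,'pics/w27a.png')
crop(load('side27'),280,150,420,270,5,'pics/s27a.png')"
```

```text
21.4667 q6 [-45.2   7.4 121.6  47.1  70.5  61.6] grip 0.4627953638207881 F [-7.  -0.1  4.8] M [0.37 0.37 0.94]
axis err in tool [ 0.0022  0.0033 -0.    ] knob centre in tool cm [ 0.15 -0.03 -4.79] M tool [-0.04 -1.03 -0.3 ]
21.4667 [ 0.5209 -0.0591  0.0595] [-45.2   7.4 121.6  47.1  70.5  61.6] [-7.  -0.1  4.8]
21.5167 [ 0.521  -0.0591  0.0595] [-45.2   7.4 121.6  47.1  70.5  61.8] [-6.8 -0.5  5. ]
```

View pics/w27a.png

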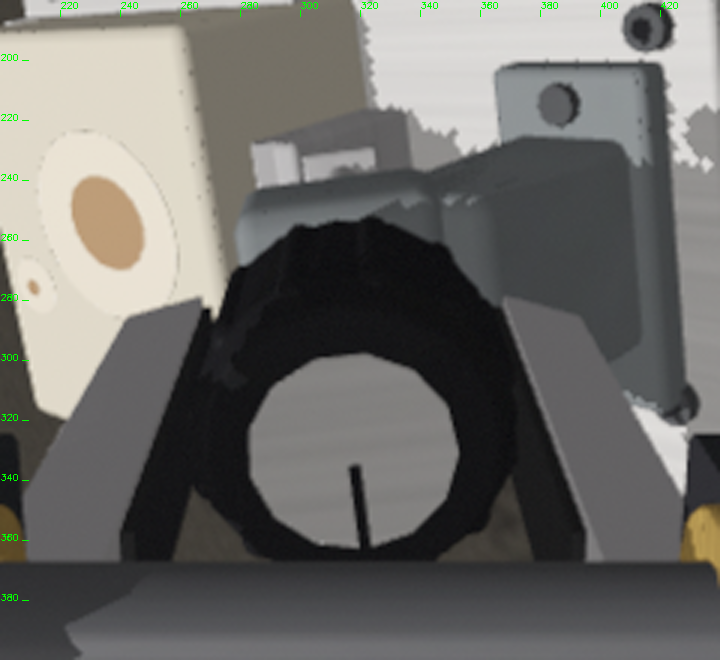

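View pics/s27a.png

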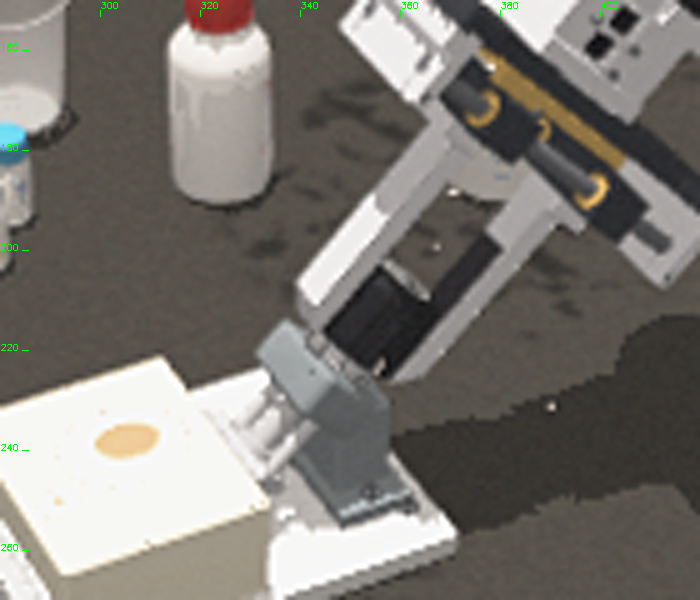

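drive_tool([
  {"jaw":0.3,"x":0.0,"y":0.0,"z":0.0,"ax":0.0,"ay":0.0,"az":0.1},
  {"jaw":0.3,"x":0.0,"y":0.0,"z":0.0,"ax":0.0,"ay":0.0,"az":0.2},
])

```text
time_s: 21.73
eef_pos: [0.521, -0.0591, 0.0596]
orientation: [[0.66, -0.643, 0.388], [-0.714, -0.377, 0.59], [-0.233, -0.667, -0.708]]
contact_force: [-6.5, -0.2, 4.3]
grip_width: 0.457
```

```bash
python3 -c "
from kn import *;rep()"
```

```text
21.7333 q6 [-45.2   7.4 121.6  47.1  70.5  73. ] grip 0.45733801023117177 F [-6.5 -0.2  4.3] M [0.42 0.18 1.1 ]
axis err in tool [ 0.0027  0.0028 -0.    ] knob centre in tool cm [ 0.14 -0.05 -4.79] M tool [-0.1  -1.07 -0.51]
```

drive_tool([
  {"jaw":0.3,"x":0.0,"y":0.0,"z":0.0,"ax":0.0,"ay":0.0,"az":0.1},
  {"jaw":0.3,"x":0.0,"y":0.0,"z":0.0,"ax":0.0,"ay":0.0,"az":0.2},
])

```text
time_s: 21.9
eef_pos: [0.5211, -0.059, 0.0597]
orientation: [[0.52, -0.761, 0.388], [-0.775, -0.228, 0.59], [-0.36, -0.607, -0.708]]
contact_force: [-6.7, 0.2, 5.1]
grip_width: 0.463
```

```bash
python3 -c "
from kn import *;rep()"
```

```text
21.9 q6 [-45.2   7.4 121.6  47.2  70.5  84.4] grip 0.46315193020406126 F [-6.7  0.2  5.1] M [ 0.41 -0.08  1.13]
axis err in tool [0.0031 0.0023 0.    ] knob centre in tool cm [ 0.13 -0.06 -4.79] M tool [-0.13 -0.98 -0.69]
```

drive_tool([
  {"jaw":0.3,"x":0.0,"y":0.0,"z":0.0,"ax":0.0,"ay":0.0,"az":0.1},
  {"jaw":0.3,"x":0.0,"y":0.0,"z":0.0,"ax":0.0,"ay":0.0,"az":0.2},
])

```text
time_s: 22.07
eef_pos: [0.5218, -0.0604, 0.0589]
orientation: [[0.356, -0.849, 0.39], [-0.808, -0.07, 0.586], [-0.47, -0.524, -0.71]]
contact_force: [0.3, -4.0, -5.0]
grip_width: 0.462
```

```bash
python3 -c "
from kn import *;rep();shot('wrist',28);shot('scene',28)
crop(load('wrist28'),200,150,440,400,3,'pics/w28a.png')"
```

```text
22.0667 q6 [-45.2   7.4 121.6  47.1  70.2  95.9] grip 0.46244211118764667 F [ 0.3 -4.  -5. ] M [-1.29 -0.23  0.23]
axis err in tool [ 0.0032 -0.0035 -0.    ] knob centre in tool cm [-0.04 -0.08 -4.79] M tool [-0.38  0.99 -0.8 ]
22.0667 [ 0.5218 -0.0604  0.0589] [-45.2   7.4 121.6  47.1  70.2  95.9] [ 0.3 -4.  -5. ]
22.1167 [ 0.5219 -0.0605  0.0589] [-45.2   7.4 121.6  47.1  70.2  96.1] [-0.3 -1.4 -2.9]
```

View pics/w28a.png

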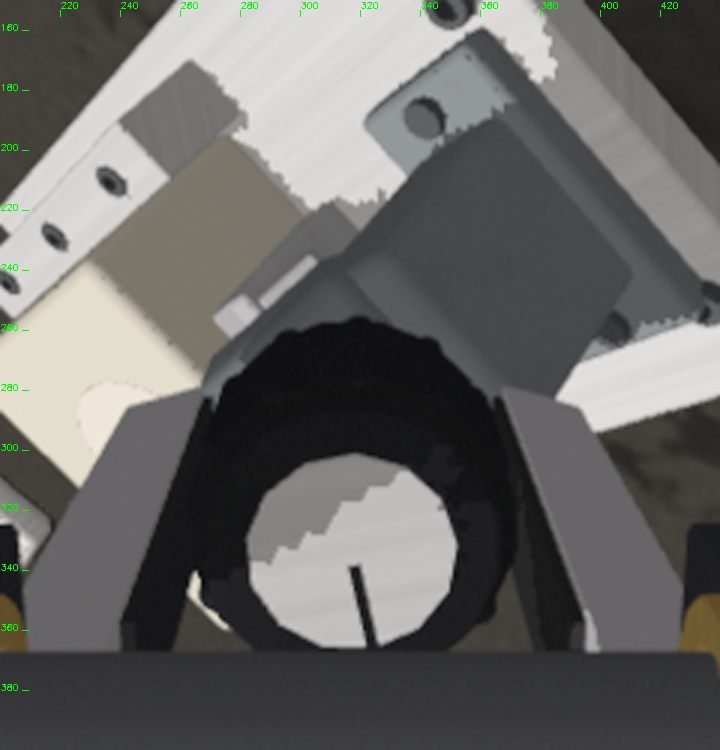

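drive_tool([
  {"jaw":0.3,"x":0.0,"y":0.0,"z":0.0,"ax":0.0,"ay":0.0,"az":0.1},
  {"jaw":0.3,"x":0.0,"y":0.0,"z":0.0,"ax":0.0,"ay":0.0,"az":0.2},
])

```text
time_s: 22.33
eef_pos: [0.5217, -0.0603, 0.0589]
orientation: [[0.182, -0.903, 0.39], [-0.805, 0.091, 0.586], [-0.565, -0.421, -0.71]]
contact_force: [-1.4, -2.1, -1.5]
grip_width: 0.461
```

```bash
python3 -c "
from kn import *;rep()"
```

```text
22.3333 q6 [-45.2   7.4 121.6  47.2  70.2 107.3] grip 0.46055480755714406 F [-1.4 -2.1 -1.5] M [-0.72  0.11  0.33]
axis err in tool [ 0.0025 -0.0033  0.    ] knob centre in tool cm [-0.04 -0.08 -4.79] M tool [-0.4   0.52 -0.45]
```

drive_tool([
  {"jaw":0.3,"x":0.0,"y":0.0,"z":0.0,"ax":0.0,"ay":0.0,"az":0.1},
  {"jaw":0.3,"x":0.0,"y":0.0,"z":0.0,"ax":0.0,"ay":0.0,"az":0.2},
])

```text
time_s: 22.5
eef_pos: [0.5215, -0.0603, 0.0588]
orientation: [[-0.001, -0.921, 0.39], [-0.771, 0.249, 0.586], [-0.637, -0.3, -0.71]]
contact_force: [-2.4, -1.6, -2.4]
grip_width: 0.465
```

```bash
python3 -c "
from kn import *;rep()"
```

```text
22.5 q6 [-45.2   7.4 121.6  47.1  70.3 118.7] grip 0.4647702685172703 F [-2.4 -1.6 -2.4] M [-0.79  0.04  0.56]
axis err in tool [ 0.0023 -0.0037  0.    ] knob centre in tool cm [-0.06 -0.09 -4.79] M tool [-0.39  0.57 -0.68]
```

drive_tool([
  {"jaw":0.3,"x":0.0,"y":0.0,"z":0.0,"ax":0.0,"ay":0.0,"az":0.1},
  {"jaw":0.3,"x":0.0,"y":0.0,"z":0.0,"ax":0.0,"ay":0.0,"az":0.2},
])

```text
time_s: 22.67
eef_pos: [0.5213, -0.0602, 0.0588]
orientation: [[-0.183, -0.903, 0.389], [-0.706, 0.396, 0.587], [-0.684, -0.167, -0.71]]
contact_force: [-4.7, -1.0, -1.4]
grip_width: 0.464
```

```bash
python3 -c "
from kn import *;rep();shot('wrist',29);shot('side',29)
crop(load('wrist29'),200,150,440,400,3,'pics/w29a.png')
crop(load('side29'),240,150,420,290,4,'pics/s29a.png')"
```

```text
22.6667 q6 [-45.2   7.4 121.6  47.1  70.3 130.1] grip 0.4635281283799798 F [-4.7 -1.  -1.4] M [-0.81 -0.01  0.77]
axis err in tool [ 0.0022 -0.0041  0.    ] knob centre in tool cm [-0.08 -0.1  -4.8 ] M tool [-0.37  0.6  -0.87]
22.6667 [ 0.5213 -0.0602  0.0588] [-45.2   7.4 121.6  47.1  70.3 130.1] [-4.7 -1.  -1.4]
22.7167 [ 0.5213 -0.0602  0.0588] [-45.2   7.4 121.6  47.1  70.3 130.3] [-3.3 -2.  -1.8]
```

View pics/w29a.png

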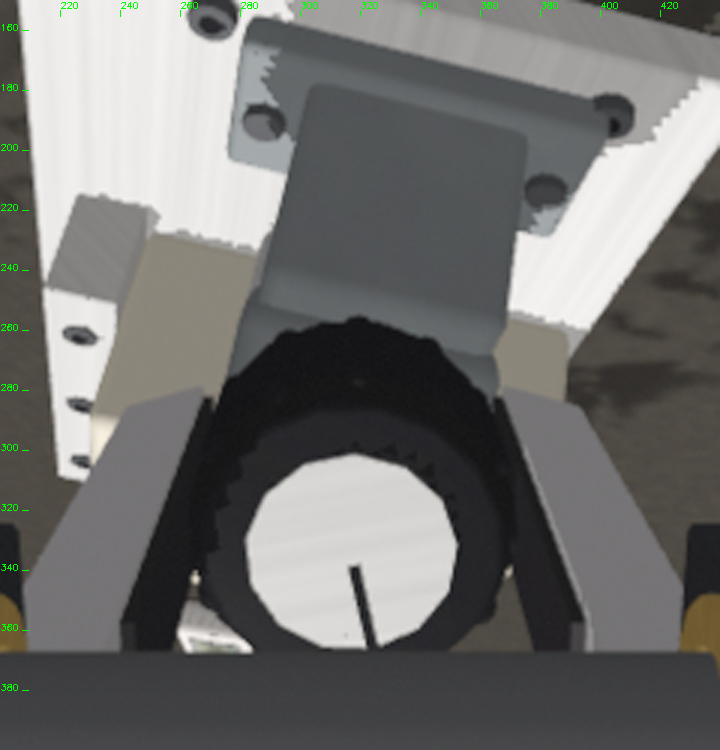

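View pics/s29a.png

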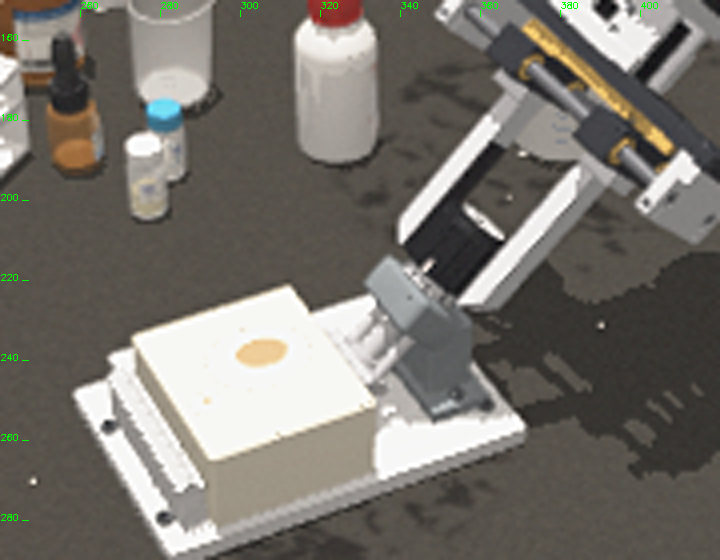

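drive_tool([
  {"jaw":0.3,"x":0.0,"y":0.0,"z":0.0,"ax":0.0,"ay":0.0,"az":0.08},
  {"jaw":0.3,"x":0.0,"y":0.0,"z":0.0,"ax":0.0,"ay":0.0,"az":0.16},
  {"jaw":0.3,"x":0.0,"y":0.0,"z":0.0,"ax":0.0,"ay":0.0,"az":0.16},
])

```text
time_s: 23.02
eef_pos: [0.5214, -0.0601, 0.0589]
orientation: [[-0.322, -0.863, 0.39], [-0.635, 0.502, 0.587], [-0.702, -0.058, -0.71]]
contact_force: [-4.2, -2.3, -0.5]
grip_width: 0.458
```

```bash
python3 -c "
from kn import *;rep()"
```

```text
23.0167 q6 [-45.2   7.4 121.6  47.1  70.3 139.1] grip 0.45771263637495363 F [-4.2 -2.3 -0.5] M [-0.61  0.5   0.49]
axis err in tool [ 0.0012 -0.0037 -0.    ] knob centre in tool cm [-0.08 -0.08 -4.8 ] M tool [-0.47  0.75 -0.29]
```

Torque fell from 0.87 to 0.29, a further click. Release and back off along the axis.

drive_tool([
  {"jaw":0.7,"x":0.0,"y":0.0,"z":0.0,"ax":0.0,"ay":0.0,"az":0.0},
  {"jaw":0.9,"x":0.0,"y":0.0,"z":0.0,"ax":0.0,"ay":0.0,"az":0.0},
  {"jaw":0.9,"x":0.0,"y":0.0,"z":0.0,"ax":0.0,"ay":0.0,"az":0.0},
  {"jaw":0.9,"x":0.0,"y":0.0,"z":-2.0,"ax":0.0,"ay":0.0,"az":0.0},
  {"jaw":0.9,"x":0.0,"y":0.0,"z":-5.0,"ax":0.0,"ay":0.0,"az":0.0},
  {"jaw":0.9,"x":0.0,"y":0.0,"z":-9.0,"ax":0.0,"ay":0.0,"az":0.0},
  {"jaw":0.9,"x":0.0,"y":0.0,"z":-13.0,"ax":0.0,"ay":0.0,"az":0.0},
  {"jaw":0.9,"x":0.0,"y":0.0,"z":-16.0,"ax":0.0,"ay":0.0,"az":0.0},
])

```text
time_s: 23.68
eef_pos: [0.4591, -0.1558, 0.1752]
orientation: [[-0.322, -0.862, 0.392], [-0.636, 0.504, 0.585], [-0.702, -0.061, -0.71]]
contact_force: [0.6, -0.7, 0.2]
grip_width: 0.897
```

drive_tool([
  {"jaw":0.9,"x":0.0,"y":0.0,"z":0.0,"ax":0.0,"ay":0.0,"az":0.0},
  {"jaw":0.9,"x":0.0,"y":0.0,"z":0.0,"ax":0.0,"ay":0.0,"az":0.0},
])

```text
time_s: 23.85
eef_pos: [0.4599, -0.1553, 0.1736]
orientation: [[-0.323, -0.861, 0.393], [-0.635, 0.505, 0.584], [-0.702, -0.061, -0.71]]
contact_force: [0.3, 0.2, -0.6]
grip_width: 0.896
```

```bash
python3 -c "
from kn import *;rep();shot('wrist',30);shot('side',30);shot('scene',30)
crop(load('side30'),240,180,400,300,5,'pics/s30a.png')"
```

```text
23.85 q6 [-58.6  -3.5 118.2  39.8  88.3 140.7] grip 0.8959167351976862 F [ 0.3  0.2 -0.6] M [-0.14  0.1   0.04]
axis err in tool [-0.0029 -0.0044  0.    ] knob centre in tool cm [-0.06  0.11 11.33] M tool [-0.05  0.17 -0.02]
23.85 [ 0.4599 -0.1553  0.1736] [-58.6  -3.5 118.2  39.8  88.3 140.7] [ 0.3  0.2 -0.6]
23.9 [ 0.4594 -0.1536  0.1723] [-58.5  -3.4 118.3  39.8  88.3 140.7] [-0.2  0.4 -0.6]
23.95 [ 0.4592 -0.1526  0.1715] [-58.5  -3.3 118.3  39.8  88.3 140.7] [-0.5 -0.1 -1.2]
```

View pics/wrist30.png

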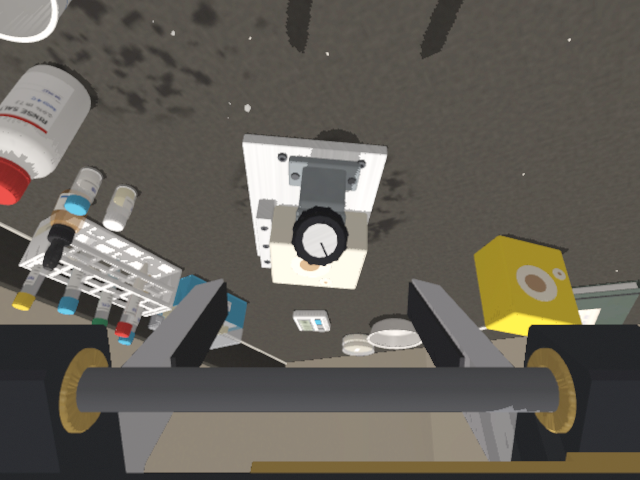

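View pics/s30a.png

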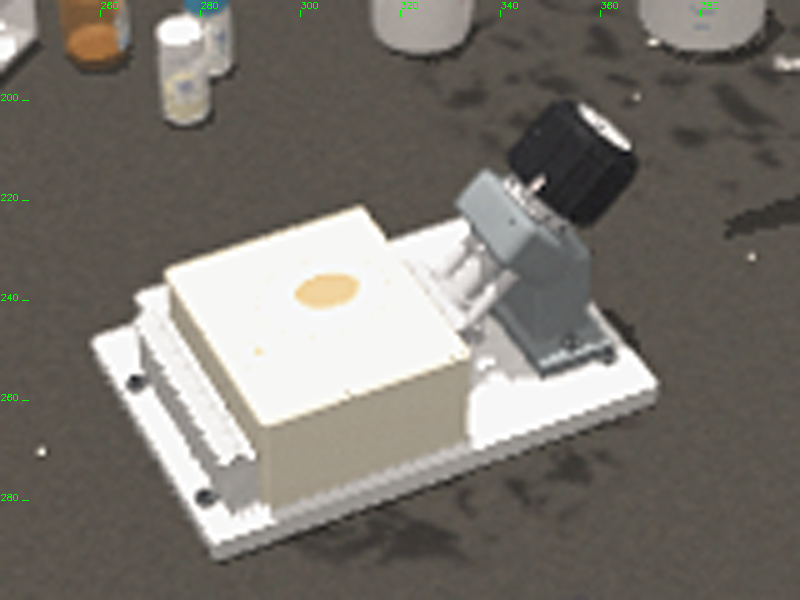

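View pics/scene30.png

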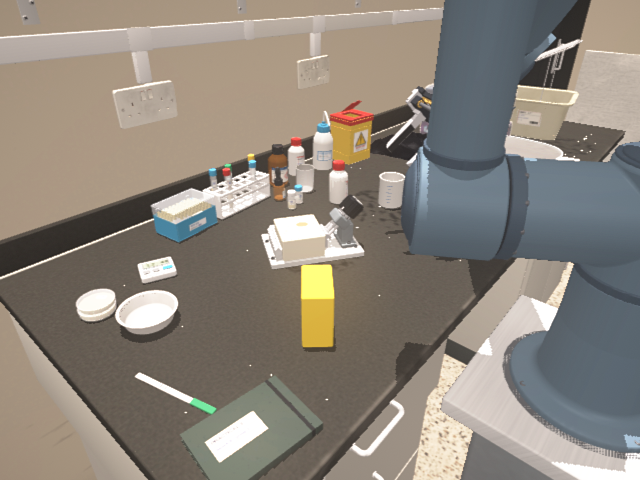

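```bash
python3 -c "
from kn import *
d=load('wrist30');c=wcam(d,d['s'])
crop(d,230,120,400,300,4,'pics/w30a.png')
for k in ('18','30'):
  e=load('side'+k);ce=cam(e)
"
```

```text
(no output)
```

View pics/w30a.png

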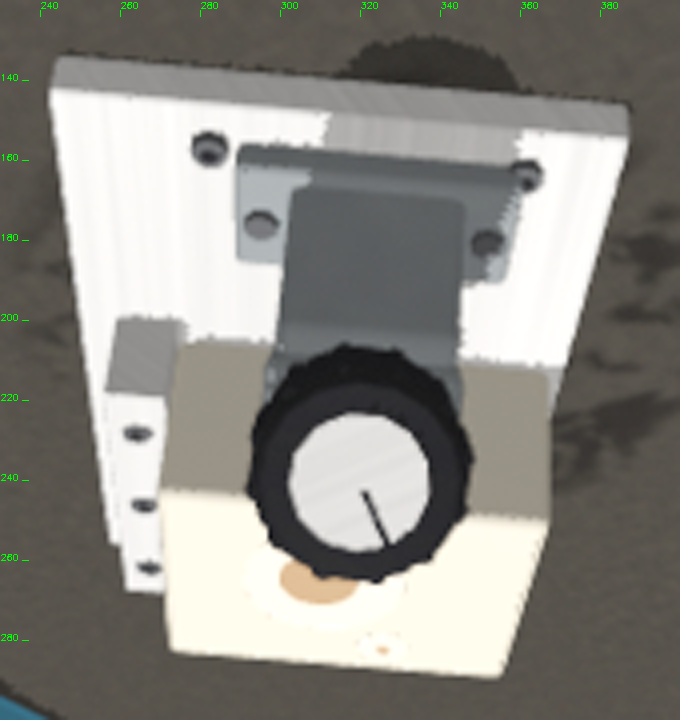

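```bash
python3 -c "
from kn import *
d=load('wrist30');c=wcam(d,d['s'])
for p in [(366.5,250),(270,242.5),(272,283),(354.5,289.5)]: print(tocl(onz(d,c,p,.062)))
for p in [(242,143),(386,153)]: print('bed',tocl(onz(d,c,p,.012)))
"
```

```text
[ 0.0048 -0.0472]
[ 0.1014 -0.0463]
[0.1028 0.0446]
[0.0044 0.0441]
bed [ 0.129  -0.1288]
bed [ 0.001  -0.1319]
```

```bash
python3 -c "
from plant import ctrl; print(ctrl.sign_off())"
```

```text
the job is handed in; nothing more can be done
None
```

I set the resin block against the bed's front edge, tipped it over with the bone section facing up, and pushed it home against the end stop. I then turned the torque knob about 4 rad clockwise, let go and backed off. The job is handed in at about 24 s; sign-off gives no verdict.

**Last checks**
- **Block position:** the last wrist picture put its foot end about 4 mm past the bed's front edge and its middle within about 1.5 mm of the bed's middle line. It lay flat and square.
- **End stop:** while pushing home, the force rose from about 9 to 17 N with no further movement, so the block was against the stop.
- **Clutch:** the torque climbed and dropped three times near the end of the turn, which I read as clicks. The knob also turned at least 1.2 rad further than the screw can go.
- **Bystanders:** the bottle, beaker and dish stand where they did by eye, as does the yellow look-alike. The robot was clear, with no contact force beyond noise.

**What failed or disagreed**
- **Fingertips:** they sat about 28 mm further back than the stated TCP. My first tipping push passed over the block without touching it, and I allowed for this afterwards.
- **Tipping:** the block landed about 31 mm short of home, not the 10 to 20 mm expected.
- **Cameras:** the scene and side cameras were about 5 mm off the wrist camera, so I used the wrist camera.
- **Knob torque:** it read 0.6 to 0.9 N m near the clicks, against the stated 0.2.
- **Not measured:** I could not measure the jaw's grip force or see the clutch mark clearly; both rest on the signs above.

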